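# Pack the battery parts tray, with its cover hung on the fold-down hook

### The job

Unfold the hook on the upright until its arm is fully level, take the cover off the parts tray and hang it by its handle on the hook, letting go of it there. With the cover hanging, put every battery vent cap and lead side terminal that lies on the bench into the tray, then put the cover back on the tray, fully seated, and fold the emptied hook up flat against its upright again; leave everything else on the bench where it is.

Things in the scene. Friction and masses are not known exactly. Their poses are not given: they have to be found in the camera images.
- hook (a joint): angle of the fold-down hook arm about its level hinge: 0 = folded, arm straight up along its upright; 1.571 = unfolded, arm level on its stop, ready to carry the cover. Starts between 0 and 0.22. The hinge is stiff (about 0.09 N m of friction, no spring): the arm stays where it is left
- hook_hinge (a point): point on the hook arm's hinge axis, mid-width, 155 mm above the bench, 22 mm out from the upright's face. The arm is a steel bar 12 mm wide (along the axis), 10 mm thick, reaching 130 mm from here; a lip at its end (last 8 mm) stands 11 mm proud of the face that is uppermost when unfolded. Its outer 70 mm can be pinched across the 12 mm from above, folded or unfolded
- hook_seat (a point): middle of the hanging place on the hook arm, 95 mm from the hinge, on the face that is uppermost when unfolded (160 mm above the bench then)
- post: grey steel upright (60 mm wide, 16 mm thick, 210 mm high, foot 110 x 90 mm), bolted down, that carries the hook. Origin at the bench surface below the middle of the upright; x runs along the hinge axis, z up; the arm unfolds from straight up to pointing along the post's +y
- tray: open sheet-metal parts tray, fixed to the bench, 200 mm (x) x 140 mm (y) x 40 mm high outside, walls and floor 4 mm. Origin at the centre of its underside, on the bench; z up
- cover: loose aluminium cover of the tray, about 280 g, seated on it at the start: plate 214 mm (x) x 154 mm (y) x 3 mm with a 9 mm deep skirt below its edges that fits round the outside of the tray with 3.5 mm play each side, either way round. Origin at the centre of the plate's underside, which lies on the tray's rim (40 mm above the bench) when seated; z up
- cover_bar (a point): middle of the underside of the cover's handle bar, 53 mm above the cover's origin. The level bar (along x, 12 mm thick in y, 8 mm high) stands on two legs; the opening under it, 72 mm wide (x) and 50 mm high, lets the hook arm through along the cover's y with the plate below the arm; the cover then hangs level, the bar resting across the arm
- cover_grip (a point): middle of the top of the black grip block on the cover's handle bar, 95 mm above the cover's origin: 30 mm (x) x 12 mm (y) x 34 mm high. Pinched across y with the fingertips no more than 32 mm below this point, the fingers stay clear of the hook's lip
- cap0: battery vent cap, dark green moulded plastic, standing flange down: round flange 32 mm diameter and 9 mm high, narrower round boss (22 to 20 mm diameter) above it, 23 mm high in all; 14 g. Origin at the centre of its underside. May be absent.
- cap1: battery vent cap, dark green moulded plastic, standing flange down: round flange 32 mm diameter and 9 mm high, narrower round boss (22 to 20 mm diameter) above it, 23 mm high in all; 14 g. Origin at the centre of its underside. May be absent.
- cap2: battery vent cap, dark green moulded plastic, standing flange down: round flange 32 mm diameter and 9 mm high, narrower round boss (22 to 20 mm diameter) above it, 23 mm high in all; 14 g. Origin at the centre of its underside. May be absent.
- terminal0: battery side terminal, tarnished grey lead: oblong foot 36 mm (x) x 22 mm (y) x 11 mm high with a round stud 17 mm diameter on its middle, 27 mm high in all; 70 g. Origin at the centre of its underside. May be absent.
- terminal1: battery side terminal, tarnished grey lead: oblong foot 36 mm (x) x 22 mm (y) x 11 mm high with a round stud 17 mm diameter on its middle, 27 mm high in all; 70 g. Origin at the centre of its underside. May be absent.
- extension: short steel socket extension, a square bar 12 mm thick and about 85 mm long with a thicker end, lying down. Bystander: leave it where it is (loose). Origin under its middle.
- float: yellow polymer hydrometer float, 34 mm diameter with a thin stem, 62 mm high, standing. Bystander: leave it where it is (loose). Origin under its middle.
- socket: steel socket, a plain cylinder 28 mm diameter and 33 mm high, standing, dark hole on top. Bystander: leave it where it is (loose). Origin under its middle.
- wrench: steel wrench 170 mm long, lying. Bystander: leave it where it is (loose). Origin under its middle.
- grease: grease jar 64 mm diameter, 75 mm high. Bystander: leave it where it is (loose). Origin under its middle.
- brush: brush 160 mm long, lying. Bystander: leave it where it is (loose). Origin under its middle.

How it is judged:
By the outcome, as a careful person would: the job done as asked, in the order asked, and still so for the second after the job is handed in, with the robot touching nothing.
Of cap0, cap1, cap2, terminal0, terminal1 only 2 to 4 are there at a start; the rules pass over those that are not, and their reading is None.
At some moment in a run one of cap0, cap1, cap2, terminal0, terminal1 may be knocked a few centimetres aside while the robot is not near it.
It also fails if it takes over 210 s, if anything falls off the work surface, if the arm or the gripper's body presses on something with over 40 N, if the wrist force passes 120 N, or if a joint passes its speed limit or range.

### The arm

A 7-joint arm with a two-finger parallel gripper is mounted at the origin on the work surface. World frame = base frame: x ahead of the robot, y to its left, z up, the work surface at z = 0. Lengths are in m, angles in rad, forces in N, time in s.
With the tool pointing down it reaches from about 0.425 to 0.875 m from the base axis. Payload 4.7 kg.
Tool frame: the origin (TCP) lies where the fingers leave the gripper's body, on its centre line; the fingertips stand 70 mm ahead of it and the grasp point (between the pads) lies 51 mm ahead of it; z points along the fingers, y is the line along which they close (so a half turn about z gives the same grasp; the last joint's range is limited). The gripper opens to 87 mm and grips with 3 to 60 N. Pads are 19 mm wide; open, the fingers measure 117 mm over their backs; the gripper's body (75 mm by 190 mm) begins 51 mm behind the grasp point.
Start: joints at [1.176, 0.321, -0.07, 1.45, 0.023, 1.371, -0.057], TCP at [0.258, -0.596, 0.292] pointing down, gripper open.
Joint ranges: [-2.86, 2.86], [-0.3, 2.09], [-1.38, 1.24], [0.06, 2.45], [-1.56, 4.7], [0.09, 2.05], [-2.69, 2.69]. Speed limits (rad/s): [2.57, 2.57, 3.14, 3.14, 3.14, 3.14, 3.14].

### API

Orientations are given as a rotation vector (axis times angle).
In Python, from bench import get_state, get_image, get_calibration, close_job gives the robot as it stands.
- The arm moves only by the tool send_rows, never from a script. Its argument "rows" is a list of rows, each an object of numbers: "hand": the finger opening in mm, from 0 to 87; "x", "y", "z": the shift along the world's x, y, z in mm; "roll": the turn about the world's z in degrees. A call has 1 to 10 rows; each row shifts and turns the commanded pose from where the row before left it; what a row does not reach is not made up. A row lasts 1/10 s, in which the tool goes at most 50 mm and 8.59 degrees, less where a joint would pass 70% of its speed; a pose out of reach is approached as far as the arm can. A call is refused whole if a number of a shift passes 50 or a number of a turn 8.59, either way. A call with a gripper value outside its range is refused whole. The fingers move at their own pace and stop on an object; "force" is the grip in N (left out, the last holds). Time passes only in rows, so rows that do not move let the fingers close. It gives the time, the measured TCP pose, the force, the opening and the grip force at its end, in the units of the state.
- get_state(): the state, without advancing time (a new reading comes with each control period).
- get_image(name): name is "scene" or "side" or "wrist"; returns the picture (400x640x3 uint8, blue, green, red); there is no depth.
- get_calibration(name): a dict with "mtx" (3x3 intrinsics, pixels), "world_from_camera" (4x4, takes a point from camera to world coordinates). Camera axes: x right, y down, z forward; pixel columns grow to the right and rows downward; lengths in m; the calibration is good to about 2 mm. A picture is of the moment at which its call begins: read the wrist's pose just before it. get_calibration takes no time and is no camera call; for the wrist camera it gives the pose at the moment of the call.
- close_job(): hands the job in; it is judged then, once.
The state is a dict: "time": time; "joint_positions": joint angles; "qd": joint speeds; "joint_torque": joint torques, N m; "position": TCP position; "tool_rot": TCP orientation; "ft_force": force on the tool from outside, world axes, zero at the start; "torque": the same for the moment, N m; "grip_width": opening from 0.0 (shut) to 1.0 (fully open); "grip_force": force on a finger pad.
Only numpy, scipy, OpenCV 4.12 (cv2) and the standard library are available. Lean on these libraries where they do the work, as an engineer would, in place of code of your own. Each camera call takes 0.05 s, during which the arm holds its last target. There are 200 camera calls.

## Working session

There is one attempt and no reset: what is moved stays moved. The work goes in short steps, Python scripts to look and compute and a tool call to move; the robot and the scene stay as the last step left them, time stands still between calls to the robot, and variables do not carry over. Pictures are saved under pics/ and viewed, at most 14 in all, crops included, and the job is handed in when it is done.

Besides the shell and the picture viewer there is one more tool, called after "Emit:" by a JSON object that holds its "op" and its "data", one argument or row to a line. send_rows: Moves the arm, as the interface text tells. Its arguments: {"type":"object","properties":{"rows":{"type":"array","items":{"type":"object","properties":{"hand":{"type":"number"},"x":{"type":"number"},"y":{"type":"number"},"z":{"type":"number"},"roll":{"type":"number"}}}},"force":{"type":"number"}},"required":["rows"]}

```bash
ls; mkdir -p pics; cat > h.py <<'E'
import numpy as np, cv2
from bench import get_state, get_image, get_calibration, close_job
def snap(n, f):
    c=get_calibration(n); im=get_image(n); cv2.imwrite('pics/'+f+'.png',im); return im,c
def ray(c,u,v):
    T=np.array(c['world_from_camera']); d=T[:3,:3]@np.linalg.inv(np.array(c['mtx']))@np.array([u,v,1.0]); return T[:3,3],d
def onz(c,u,v,z):
    o,d=ray(c,u,v); return o+d*(z-o[2])/d[2]
def proj(c,p):
    T=np.linalg.inv(np.array(c['world_from_camera'])); q=np.array(c['mtx'])@(T[:3,:3]@np.array(p)+T[:3,3]); return q[:2]/q[2]
def tri(r1,r2):
    (o1,d1),(o2,d2)=r1,r2; A=np.c_[d1,-d2]; s=np.linalg.lstsq(A,o2-o1,rcond=None)[0]
    a,b=o1+s[0]*d1,o2+s[1]*d2; return (a+b)/2, np.linalg.norm(a-b)
E
python3 - <<'E'
from h import *
for n in ('scene','side','wrist'):
    im,c=snap(n,n+'0'); print(n,np.round(c['mtx'],1).tolist(),np.round(c['world_from_camera'],3).tolist())
s=get_state(); print(s['time'],s['position'],s['tool_rot'],s['ft_force'],s['grip_width'])
E
```

```text
pics
scene [[391.9, 0.0, 316.5], [0.0, 391.9, 208.7], [0.0, 0.0, 1.0]] [[0.793, 0.48, -0.376, 0.929], [0.609, -0.638, 0.471, -0.478], [-0.013, -0.602, -0.798, 0.867], [0.0, 0.0, 0.0, 1.0]]
side [[401.4, 0.0, 323.6], [0.0, 401.4, 196.4], [0.0, 0.0, 1.0]] [[-0.982, -0.098, 0.164, 0.41], [-0.191, 0.526, -0.829, 0.727], [-0.004, -0.845, -0.535, 0.66], [0.0, 0.0, 0.0, 1.0]]
wrist [[340.1, 0.0, 319.0], [0.0, 340.1, 199.0], [0.0, 0.0, 1.0]] [[0.398, -0.876, -0.273, 0.333], [-0.917, -0.381, -0.116, -0.564], [-0.003, 0.297, -0.955, 0.383], [0.0, 0.0, 0.0, 1.0]]
0.15 [ 0.25820343 -0.59617673  0.29143224] [-3.07484210e+00 -6.37468201e-01  6.79665104e-04] [ 0.50881494 -0.49483755 -0.23495418] 0.9972227434668678
```

View pics/scene0.png

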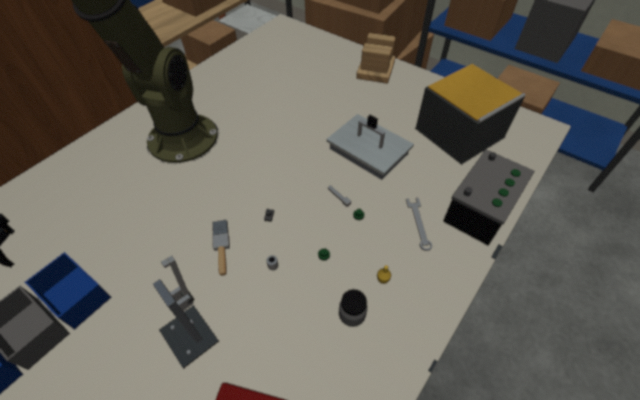

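View pics/side0.png

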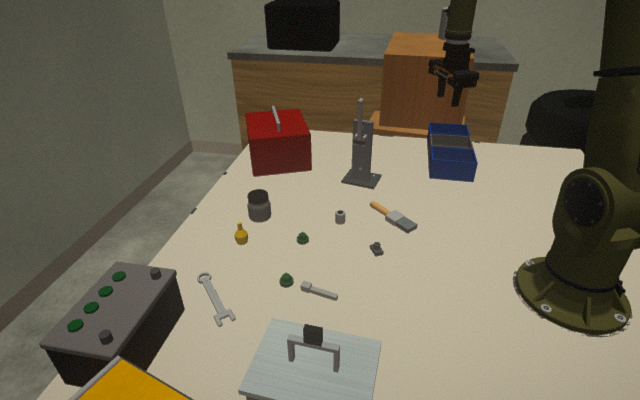

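The scene view shows caps at (359,214) and (324,254), one terminal at (269,215), the tray and cover around (370,145), and the post around (185,310). The side view shows the caps at (287,280) and (303,238), the terminal at (377,249), the grip block at (313,334), and the hook arm standing at (360,120). The green caps on the battery are scenery.

```bash
python3 - <<'E'
from h import *
a=cv2.imread('pics/scene0.png');b=cv2.imread('pics/side0.png')
from bench import get_calibration
ca,cb=get_calibration('scene'),get_calibration('side')
P={'capA':((359,214),(287,280)),'capB':((324,254),(303,238)),'term':((269,215),(377,249)),'grip':((372,118),(313,327)),'float':((384,274),(241,237)),'socket':((272,262),(340,216)),'jar':((354,296),(258,195))}
for k,(p,q) in P.items():
    x,e=tri(ray(ca,*p),ray(cb,*q)); print(k,np.round(x,3),round(e,4))
for n,p,z in (('cov',(328,141),.043),('cov',(362,117),.043),('cov',(412,147),.043),('cov',(380,172),.043),('foot',(160,334),0),('foot',(195,310),0),('foot',(217,340),0),('foot',(184,365),0)): print(n,np.round(onz(ca,*p,z),3))
for n,p,z in (('foot',(342,181),0),('foot',(376,187),0),('foot',(381,175),0),('foot',(350,169),0),('cov',(270,321),.043),('cov',(381,339),.043)): print(n,np.round(onz(cb,*p,z),3))
r1=cv2.resize(a[230:380,120:260],None,fx=4,fy=4,interpolation=2); r2=cv2.resize(b[80:200,320:400],None,fx=5,fy=5,interpolation=2)
o=np.zeros((600,800,3),np.uint8); r1=r1[:600,:400+160]; 
o=np.hstack([cv2.resize(r1,(480,514)),cv2.resize(r2,(320,480),)[:480]] if 0 else [cv2.resize(r1,(467,500)),cv2.resize(r2,(333,500))])
cv2.imwrite('pics/hook.png',o)
E
```

```text
capA [0.626 0.083 0.008] 0.0047
capB [ 0.625 -0.074  0.008] 0.0038
term [ 0.432 -0.066  0.007] 0.0037
grip [0.513 0.303 0.134] 0.0017
float [ 0.779 -0.036  0.018] 0.001
socket [ 0.542 -0.174  0.019] 0.0009
jar [ 0.766 -0.15   0.077] 0.0001
cov [0.413 0.233 0.043]
cov [0.434 0.386 0.043]
cov [0.628 0.361 0.043]
cov [0.606 0.219 0.043]
foot [ 0.455 -0.457  0.   ]
foot [ 0.475 -0.371  0.   ]
foot [ 0.567 -0.389  0.   ]
foot [ 0.55  -0.469  0.   ]
foot [ 0.571 -0.399  0.   ]
foot [ 0.458 -0.381  0.   ]
foot [ 0.448 -0.463  0.   ]
foot [ 0.556 -0.486  0.   ]
cov [0.615 0.231 0.043]
cov [0.401 0.233 0.043]
```

View pics/hook.png

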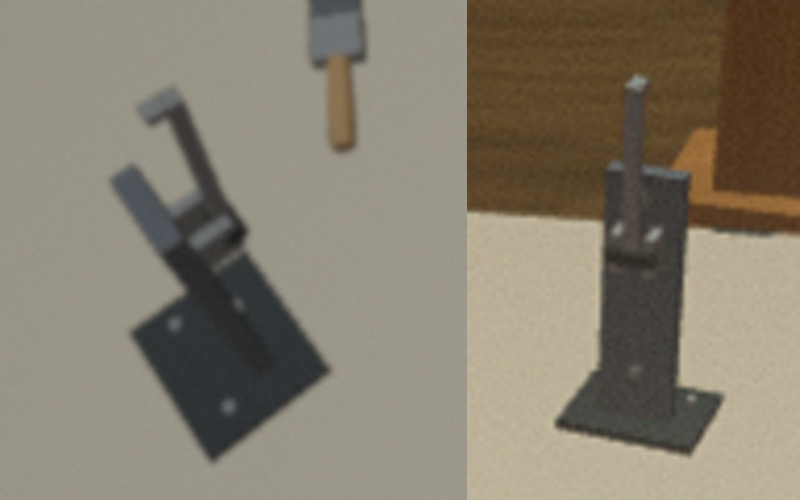

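Crop: the folded hook arm leans slightly out from the upright, with its tip at scene (168,261) and side (361,100). The lip faces the upright.

```bash
python3 - <<'E'
from h import *
from bench import get_calibration
ca,cb=get_calibration('scene'),get_calibration('side')
f=lambda x,y:(x/3.336+120,y/3.336+230); g=lambda x,y:((x-467)/4.1625+320,y/4.1667+80)
for k,p,q in (('tip',(160,108),(637,83)),('hingeblk',(225,235),(634,246)),('tipfar',(178,95),(645,80))):
    x,e=tri(ray(ca,*f(*p)),ray(cb,*g(*q))); print(k,np.round(x,3),round(e,4))
for q in ((607,165),(690,172)): print('upface top',np.round(onz(cb,*g(*q),.21),3))
for q in ((112,178),(137,165),(190,243),(165,255)): print('top scene',np.round(onz(ca,*f(*q),.21),3))
for q in ((557,424),(692,452),(722,398),(590,372)): print('foot side',np.round(onz(cb,*g(*q),.0),3))
for q in ((212,461),(329,370),(245,254),(130,330)): print('foot scene',np.round(onz(ca,*f(*q),.0),3))
E
```

```text
tip [ 0.52  -0.376  0.282] 0.0024
hingeblk [ 0.522 -0.387  0.155] 0.0129
tipfar [ 0.518 -0.367  0.285] 0.0118
upface top [ 0.541 -0.41   0.21 ]
upface top [ 0.481 -0.407  0.21 ]
top scene [ 0.485 -0.408  0.21 ]
top scene [ 0.489 -0.395  0.21 ]
top scene [ 0.549 -0.407  0.21 ]
top scene [ 0.544 -0.42   0.21 ]
foot side [ 0.571 -0.394  0.   ]
foot side [ 0.464 -0.371  0.   ]
foot side [ 0.447 -0.459  0.   ]
foot side [ 0.557 -0.483  0.   ]
foot scene [ 0.554 -0.474  0.   ]
foot scene [ 0.571 -0.388  0.   ]
foot scene [ 0.465 -0.367  0.   ]
foot scene [ 0.444 -0.451  0.   ]
```

Emit:
{"op": "send_rows", "data": {
  "rows": [
    {"z":40,"x":10,"y":10,"roll":6.8,"hand":87},
    {"z":40,"x":15,"y":15,"roll":6.8},
    {"z":28,"x":30,"y":25,"roll":6.8},
    {"x":38,"y":32,"roll":6.8},
    {"x":38,"y":32,"roll":6.8},
    {"x":38,"y":32,"roll":6.8},
    {"x":38,"y":32,"roll":6.8},
    {"x":35,"y":30,"roll":6.8},
    {"x":22,"y":18},
    {"x":0}
  ],
  "force": 15
}}

```text
schema error: expected keys hand, x, y, z, roll
```

```bash
python3 - <<'E'
from h import *
s=get_state(); print(s['time'],s['position'],s['tool_rot'],s['joint_positions'])
im,c=snap('wrist','w1')
for p in ((.52,-.38,.285),(.522,-.37,.155),(.51,-.427,.21)): print(proj(c,p))
E
```

```text
0.15 [ 0.25820343 -0.59617673  0.29143224] [-3.07484210e+00 -6.37468201e-01  6.79665104e-04] [ 1.17608347  0.32163099 -0.07006857  1.45138372  0.02265668  1.37079602
 -0.05688993]
[-1188.43514696 -4008.82056635]
[  77.12502799 -527.19756463]
[ 134.55393771 -670.24973654]
```

View pics/w1.png

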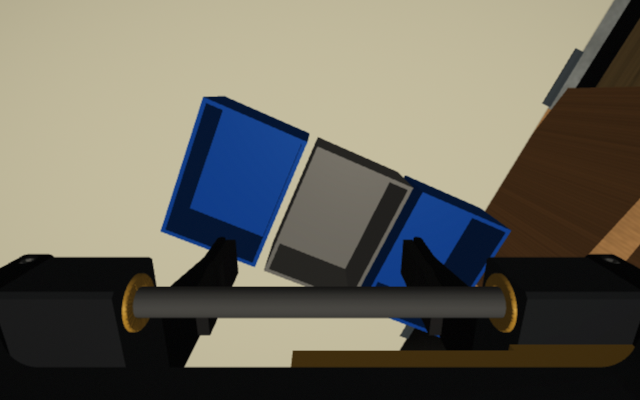

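Wrist view from the start pose: blue bins only, between the fingers. Every row needs all five keys, so I'm resending with those.

Emit:
{"op": "send_rows", "data": {
  "rows": [
    {"z":40,"x":10,"y":10,"roll":6.8,"hand":87},
    {"z":40,"x":15,"y":15,"roll":6.8,"hand":87},
    {"z":28,"x":30,"y":25,"roll":6.8,"hand":87},
    {"z":0,"x":38,"y":32,"roll":6.8,"hand":87},
    {"z":0,"x":38,"y":32,"roll":6.8,"hand":87},
    {"z":0,"x":38,"y":32,"roll":6.8,"hand":87},
    {"z":0,"x":38,"y":32,"roll":6.8,"hand":87},
    {"z":0,"x":35,"y":30,"roll":6.8,"hand":87},
    {"z":0,"x":22,"y":18,"roll":0,"hand":87},
    {"z":0,"x":0,"y":0,"roll":0,"hand":87}
  ],
  "force": 15
}}

```text
time: 1.2
position: [0.5265, -0.3649, 0.3998]
tool_rot: [-2.434, -1.984, -0.006]
ft_force: [-0.2, -0.4, -0.2]
grip_width: 1.004
grip_force: 0.0
```

```bash
python3 - <<'E'
from h import *
s=get_state(); print(s['time'],s['position'],s['tool_rot'],s['joint_positions'])
im,c=snap('wrist','w2')
for p in ((.52,-.38,.285),(.522,-.37,.155),(.51,-.427,.21)): print(proj(c,p))
E
```

```text
1.2 [ 0.52651252 -0.36488669  0.3997933 ] [-2.43396924 -1.98395342 -0.00556872] [ 0.84612433  0.29788179 -0.36787967  1.28551829  0.10190805  1.57704466
  0.29072265]
[314.09199426 248.30312489]
[315.55905584 184.29815596]
[314.9303633  260.90375003]
```

View pics/w2.png

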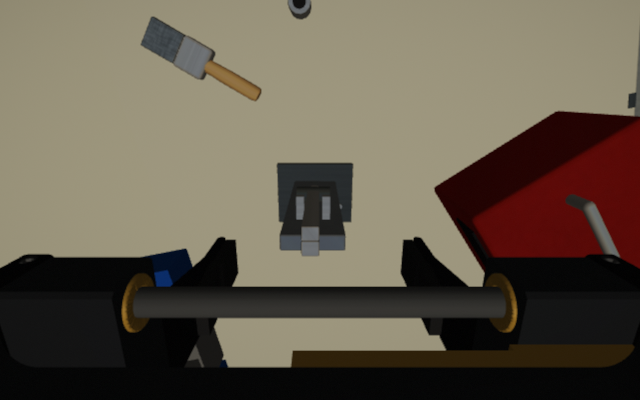

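The wrist view is square with the upright: the foot's front edge is level at v=163, the lip is at (310,247), and the arm's end face is above it around (310,233).

```bash
python3 - <<'E'
from h import *
c=get_calibration('wrist'); s=get_state()
from scipy.spatial.transform import Rotation as R
r=R.from_rotvec(s['tool_rot']).as_matrix(); print(np.round(r,3)); print('closing deg',np.degrees(np.arctan2(r[1,1],r[0,1])))
for u,v,z in ((310,227,.284),(310,242,.284),(310,254,.284),(313,186,.155),(280,237,.21),(344,237,.21),(277,163,0),(352,163,0)):
    p=onz(c,u,v,z); print((u,v),np.round(p,4),'tool',np.round(r.T@(p-s['position']),4))
E
```

```text
[[ 0.206  0.979  0.   ]
 [ 0.979 -0.206  0.001]
 [ 0.001 -0.    -1.   ]]
closing deg -11.876210404620167
(310, 227) [ 0.5179 -0.3682  0.284 ] tool [-0.0018 -0.0061  0.1158]
(310, 242) [ 0.5157 -0.3786  0.284 ] tool [-0.0125 -0.0062  0.1158]
(310, 254) [ 0.5138 -0.3872  0.284 ] tool [-0.0213 -0.0062  0.1158]
(313, 186) [ 0.5164 -0.3747  0.155 ] tool [-0.0086 -0.0063  0.2448]
(280, 237) [ 0.4814 -0.4007  0.21  ] tool [-0.0412 -0.0351  0.1898]
(344, 237) [ 0.5376 -0.4125  0.21  ] tool [-0.0412  0.0223  0.1898]
(277, 163) [ 0.4609 -0.3698  0.    ] tool [-0.0155 -0.0616  0.3998]
(352, 163) [ 0.5684 -0.3923  0.    ] tool [-0.0154  0.0483  0.3998]
```

Emit:
{"op": "send_rows", "data": {
  "rows": [
    {"z":-10,"x":-8,"y":-8.5,"roll":0,"hand":50},
    {"z":-30,"x":0,"y":0,"roll":0,"hand":50},
    {"z":-30,"x":0,"y":0,"roll":0,"hand":50},
    {"z":-24,"x":0,"y":0,"roll":0,"hand":50},
    {"z":0,"x":0,"y":0,"roll":0,"hand":0},
    {"z":0,"x":0,"y":0,"roll":0,"hand":0},
    {"z":0,"x":0,"y":0,"roll":0,"hand":0},
    {"z":0,"x":0,"y":0,"roll":0,"hand":0},
    {"z":0,"x":0,"y":0,"roll":0,"hand":0}
  ],
  "force": 15
}}

```text
time: 2.15
position: [0.5147, -0.3793, 0.3076]
tool_rot: [2.443, 1.972, 0.001]
ft_force: [-0.0, -0.6, -0.5]
grip_width: 0.266
grip_force: 0.0
```

Emit:
{"op": "send_rows", "data": {
  "rows": [
    {"z":0,"x":3.5,"y":6,"roll":0,"hand":24},
    {"z":0,"x":0,"y":0,"roll":0,"hand":24},
    {"z":0,"x":0,"y":0,"roll":0,"hand":0},
    {"z":0,"x":0,"y":0,"roll":0,"hand":0},
    {"z":0,"x":0,"y":0,"roll":0,"hand":0},
    {"z":0,"x":0,"y":0,"roll":0,"hand":0}
  ],
  "force": 15
}}

```text
time: 2.75
position: [0.5185, -0.3731, 0.3063]
tool_rot: [2.443, 1.973, 0.001]
ft_force: [3.0, -1.5, -1.2]
grip_width: 0.137
grip_force: 15.0
```

Emit:
{"op": "send_rows", "data": {
  "rows": [
    {"z":-2.8,"x":3.3,"y":15.9,"roll":0,"hand":0},
    {"z":-5.5,"x":3.2,"y":15.3,"roll":0,"hand":0},
    {"z":-7.9,"x":3.0,"y":14.1,"roll":0,"hand":0},
    {"z":-10.2,"x":2.7,"y":12.6,"roll":0,"hand":0},
    {"z":-12.2,"x":2.3,"y":10.9,"roll":0,"hand":0},
    {"z":-13.8,"x":1.8,"y":8.7,"roll":0,"hand":0},
    {"z":-15.1,"x":1.3,"y":6.4,"roll":0,"hand":0},
    {"z":-16,"x":0.8,"y":3.9,"roll":0,"hand":0},
    {"z":-15,"x":0.3,"y":1.3,"roll":0,"hand":0},
    {"z":0,"x":0,"y":0,"roll":0,"hand":0}
  ],
  "force": 15
}}

```text
time: 3.75
position: [0.5392, -0.2745, 0.2059]
tool_rot: [-2.431, -1.978, -0.013]
ft_force: [6.0, 11.5, 1.5]
grip_width: 0.137
grip_force: 15.0
```

Emit:
{"op": "send_rows", "data": {
  "rows": [
    {"z":-2,"x":0,"y":0,"roll":0,"hand":0},
    {"z":-1,"x":0,"y":0,"roll":0,"hand":0},
    {"z":0,"x":0,"y":0,"roll":0,"hand":0},
    {"z":0,"x":0,"y":0,"roll":0,"hand":0}
  ],
  "force": 15
}}

```text
time: 4.15
position: [0.5393, -0.2743, 0.2044]
tool_rot: [-2.431, -1.977, -0.013]
ft_force: [4.7, 13.8, 2.4]
grip_width: 0.135
grip_force: 15.0
```

```bash
python3 - <<'E'
from h import *
im,c=snap('side','s2'); cv2.imwrite('pics/s2c.png',cv2.resize(im[60:220,280:440],None,fx=3.5,fy=3.5,interpolation=2))
E
```

```text
(no output)
```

View pics/s2c.png

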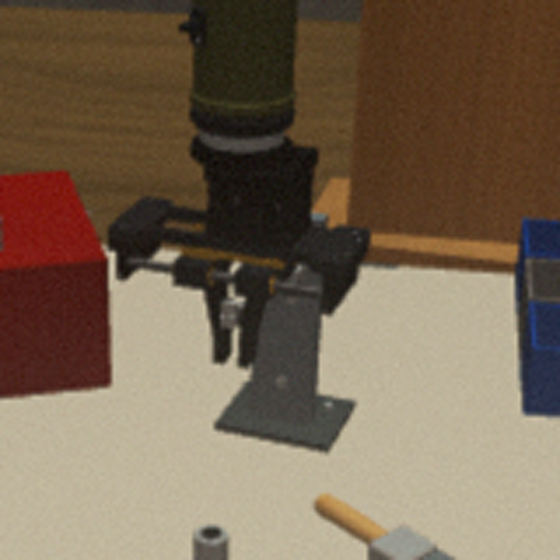

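The side crop shows the arm held level between the fingers, lip up, in front of the upright. I'll press a little more to be sure it's on the stop.

Emit:
{"op": "send_rows", "data": {
  "rows": [
    {"z":-2,"x":0,"y":-1,"roll":0,"hand":0},
    {"z":-1,"x":0,"y":0,"roll":0,"hand":0},
    {"z":0,"x":0,"y":0,"roll":0,"hand":0},
    {"z":0,"x":0,"y":0,"roll":0,"hand":0}
  ],
  "force": 15
}}

```text
time: 4.6
position: [0.5393, -0.2744, 0.2013]
tool_rot: [-2.43, -1.977, -0.014]
ft_force: [4.1, 15.4, 3.1]
grip_width: 0.135
grip_force: 15.0
```

Emit:
{"op": "send_rows", "data": {
  "rows": [
    {"z":0,"x":0,"y":0,"roll":0,"hand":40},
    {"z":0,"x":0,"y":0,"roll":0,"hand":40},
    {"z":0,"x":0,"y":0,"roll":0,"hand":40},
    {"z":40,"x":0,"y":0,"roll":0,"hand":40},
    {"z":0,"x":0,"y":0,"roll":0,"hand":0},
    {"z":0,"x":0,"y":-5,"roll":0,"hand":0},
    {"z":0,"x":0,"y":0,"roll":0,"hand":0},
    {"z":0,"x":0,"y":0,"roll":0,"hand":0}
  ],
  "force": 15
}}

```text
time: 5.4
position: [0.5357, -0.2903, 0.2405]
tool_rot: [-2.444, -1.971, 0.001]
ft_force: [-0.5, -0.4, -0.9]
grip_width: 0.186
grip_force: 0.0
```

Emit:
{"op": "send_rows", "data": {
  "rows": [
    {"z":-5,"x":0,"y":0,"roll":0,"hand":0},
    {"z":-3,"x":0,"y":0,"roll":0,"hand":0},
    {"z":-2,"x":0,"y":0,"roll":0,"hand":0},
    {"z":-1,"x":0,"y":0,"roll":0,"hand":0},
    {"z":0,"x":0,"y":0,"roll":0,"hand":0},
    {"z":0,"x":0,"y":0,"roll":0,"hand":0}
  ]
}}

```text
time: 6.0
position: [0.5364, -0.2891, 0.2303]
tool_rot: [-2.443, -1.973, -0.0]
ft_force: [-0.5, 2.6, -0.4]
grip_width: 0.136
grip_force: 15.0
```

```bash
python3 - <<'E'
from h import *
im,c=snap('wrist','w3'); im2,_=snap('scene','s3')
cv2.imwrite('pics/m3.png',np.hstack([cv2.resize(im[100:320,200:440],(480,440)),cv2.resize(im2[230:380,120:230],(320,440))]))
E
```

```text
(no output)
```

View pics/m3.png

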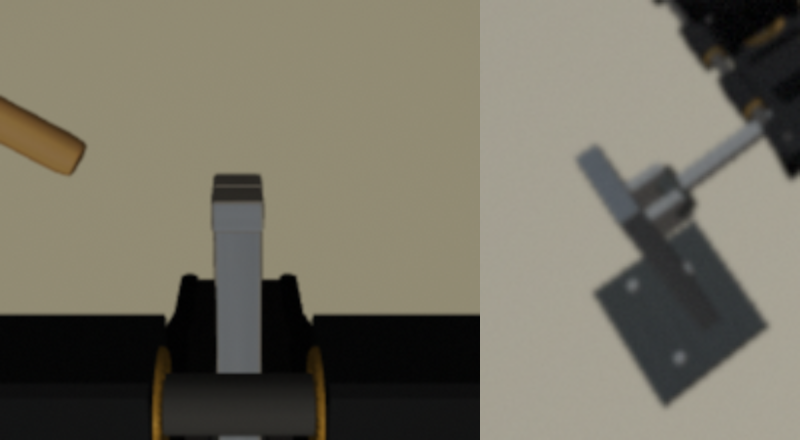

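The wrist view shows the arm running between the fingers, with its lip at full-image (319,207). In the scene view the arm looks roughly level. The fingers still close on it, so it may sit a little high. I'll open wide, raise, shut fully and press from above.

Emit:
{"op": "send_rows", "data": {
  "rows": [
    {"z":0,"x":0,"y":0,"roll":0,"hand":40},
    {"z":0,"x":0,"y":0,"roll":0,"hand":40},
    {"z":0,"x":0,"y":0,"roll":0,"hand":40},
    {"z":0,"x":0,"y":0,"roll":0,"hand":40},
    {"z":30,"x":0,"y":0,"roll":0,"hand":40},
    {"z":10,"x":0,"y":0,"roll":0,"hand":0},
    {"z":0,"x":0,"y":0,"roll":0,"hand":0},
    {"z":0,"x":0,"y":0,"roll":0,"hand":0},
    {"z":0,"x":0,"y":0,"roll":0,"hand":0},
    {"z":0,"x":0,"y":0,"roll":0,"hand":0}
  ],
  "force": 15
}}

```text
time: 7.1
position: [0.5361, -0.2897, 0.2696]
tool_rot: [-2.443, -1.972, 0.001]
ft_force: [0.3, -0.7, -0.4]
grip_width: 0.092
grip_force: 0.0
```

Emit:
{"op": "send_rows", "data": {
  "rows": [
    {"z":0,"x":0,"y":0,"roll":0,"hand":0},
    {"z":0,"x":0,"y":0,"roll":0,"hand":0},
    {"z":0,"x":0,"y":0,"roll":0,"hand":0},
    {"z":-15,"x":0,"y":0,"roll":0,"hand":0},
    {"z":-10,"x":0,"y":0,"roll":0,"hand":0},
    {"z":-5,"x":0,"y":0,"roll":0,"hand":0},
    {"z":0,"x":0,"y":0,"roll":0,"hand":0},
    {"z":0,"x":0,"y":0,"roll":0,"hand":0}
  ]
}}

```text
time: 7.9
position: [0.5366, -0.2898, 0.2406]
tool_rot: [-2.444, -1.973, -0.0]
ft_force: [-0.1, 0.1, 1.1]
grip_width: 0.006
grip_force: 0.0
```

Emit:
{"op": "send_rows", "data": {
  "rows": [
    {"z":-3,"x":0,"y":0,"roll":0,"hand":0},
    {"z":-3,"x":0,"y":0,"roll":0,"hand":0},
    {"z":0,"x":0,"y":0,"roll":0,"hand":0},
    {"z":0,"x":0,"y":0,"roll":0,"hand":0}
  ]
}}

```text
time: 8.3
position: [0.5365, -0.2899, 0.2348]
tool_rot: [2.444, 1.973, 0.0]
ft_force: [0.4, 0.0, 0.1]
grip_width: 0.003
grip_force: 0.0
```

Emit:
{"op": "send_rows", "data": {
  "rows": [
    {"z":-2,"x":0,"y":0,"roll":0,"hand":0},
    {"z":-2,"x":0,"y":0,"roll":0,"hand":0},
    {"z":0,"x":0,"y":0,"roll":0,"hand":0},
    {"z":0,"x":0,"y":0,"roll":0,"hand":0}
  ]
}}

```text
time: 8.7
position: [0.5365, -0.2899, 0.2306]
tool_rot: [-2.444, -1.973, 0.0]
ft_force: [0.7, 0.2, -0.2]
grip_width: 0.006
grip_force: 0.0
```

Emit:
{"op": "send_rows", "data": {
  "rows": [
    {"z":-2,"x":0,"y":0,"roll":0,"hand":0},
    {"z":-1,"x":0,"y":0,"roll":0,"hand":0},
    {"z":0,"x":0,"y":0,"roll":0,"hand":0},
    {"z":0,"x":0,"y":0,"roll":0,"hand":0}
  ]
}}

```text
time: 9.1
position: [0.5367, -0.2899, 0.23]
tool_rot: [2.444, 1.972, -0.0]
ft_force: [-4.1, 1.9, 9.0]
grip_width: 0.007
grip_force: 4.8
```

Emit:
{"op": "send_rows", "data": {
  "rows": [
    {"z":40,"x":0,"y":0,"roll":0,"hand":70},
    {"z":30,"x":0,"y":30,"roll":8.25,"hand":70},
    {"z":3,"x":0,"y":45,"roll":8.25,"hand":70},
    {"z":0,"x":0,"y":45,"roll":8.25,"hand":70},
    {"z":0,"x":0,"y":45,"roll":8.25,"hand":70},
    {"z":0,"x":0,"y":45,"roll":8.25,"hand":70},
    {"z":0,"x":-5,"y":45,"roll":8.25,"hand":70},
    {"z":0,"x":0,"y":45,"roll":8.25,"hand":70},
    {"z":0,"x":-5,"y":45,"roll":8.25,"hand":70},
    {"z":0,"x":0,"y":45,"roll":8.25,"hand":70}
  ]
}}

```text
time: 10.1
position: [0.5259, 0.1018, 0.301]
tool_rot: [0.749, 3.05, -0.001]
ft_force: [1.1, -0.3, 0.3]
grip_width: 0.78
grip_force: 0.0
```

Emit:
{"op": "send_rows", "data": {
  "rows": [
    {"z":0,"x":0,"y":45,"roll":8.25,"hand":70},
    {"z":0,"x":-5,"y":45,"roll":8.25,"hand":70},
    {"z":0,"x":0,"y":45,"roll":8.25,"hand":70},
    {"z":0,"x":0,"y":45,"roll":0,"hand":70},
    {"z":0,"x":0,"y":23,"roll":0,"hand":70},
    {"z":0,"x":0,"y":0,"roll":0,"hand":70},
    {"z":0,"x":0,"y":0,"roll":0,"hand":70}
  ]
}}

```text
time: 10.8
position: [0.5215, 0.303, 0.3005]
tool_rot: [-0.086, -3.14, 0.001]
ft_force: [0.7, -0.7, -0.4]
grip_width: 0.806
grip_force: 0.0
```

```bash
python3 - <<'E'
from h import *
from scipy.spatial.transform import Rotation as R
s=get_state(); r=R.from_rotvec(s['tool_rot']).as_matrix(); print(s['time'],s['position'],np.degrees(np.arctan2(r[1,1],r[0,1])),s['joint_positions'])
im,c=snap('wrist','w4')
print(proj(c,(.513,.303,.135)))
E
```

```text
10.8 [0.52149767 0.30304486 0.30045855] 86.87506907767472 [ 0.1659062   0.34218394 -0.91826566  1.53650364  0.27413199  1.39933585
  0.7447815 ]
[318.31471321 191.53005319]
```

View pics/w4.png

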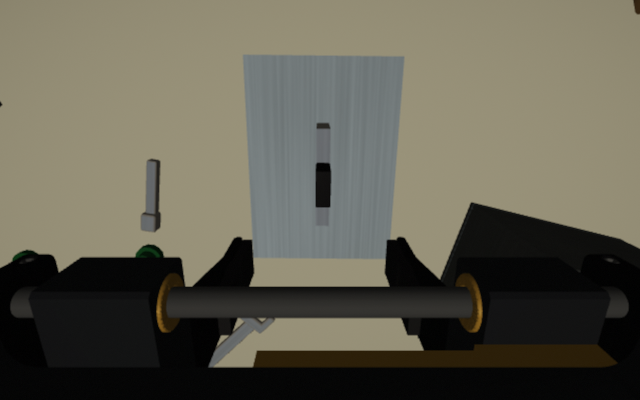

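The wrist view shows the cover nearly square in the frame (top corners near (244,56) and (403,57)), with the black grip block's top at about (323,188).

```bash
python3 - <<'E'
from h import *
im=cv2.imread('pics/w4.png'); c=get_calibration('wrist')
g=cv2.cvtColor(im,cv2.COLOR_BGR2HSV)
sub=((im.max(2)<50)).astype(np.uint8); sub[:150]=0; sub[225:]=0; sub[:,:290]=0; sub[:,350:]=0
ys,xs=np.nonzero(sub); print('grip',xs.min(),xs.max(),ys.min(),ys.max())
P=onz(c,(xs.min()+xs.max())/2,(ys.max()-19),.135); print('grip top',P)
ms=((abs(g[...,0].astype(int)-100)<25)&(g[...,2]>100)).astype(np.uint8)
m=ms.copy(); cn=max(cv2.findContours(m,0,2)[0],key=cv2.contourArea); print(cv2.boundingRect(cn),cv2.contourArea(cn))
b=cn[:,0]
# left and right edges on rows 65..225
rows=range(65,230,5); L=[];Rr=[]
for v in rows:
    x=b[np.abs(b[:,1]-v)<=2][:,0]
    if len(x): L.append(onz(c,x.min(),v,.043));Rr.append(onz(c,x.max()+1,v,.043))
for n,E in(('L',L),('R',Rr)):
    E=np.array(E); k=np.polyfit(E[:,0],E[:,1],1); print(n,'yaw',np.degrees(np.arctan(k[0])),'y at x=.51',np.polyval(k,.51))
top=b[:,1].min(); print('far x',onz(c,322,top,.043))
E
```

```text
grip 316 330 163 206
grip top [0.51010929 0.3056339  0.135     ]
(244, 55, 160, 203) 29218.5
L yaw 7.222567895430928 y at x=.51 0.3046946300610376
R yaw 13.716567190140895 y at x=.51 0.34713797922533896
far x [0.40558887 0.31120488 0.043     ]
```

Emit:
{"op": "send_rows", "data": {
  "rows": [
    {"z":-20,"x":-11.5,"y":2.6,"roll":0,"hand":50},
    {"z":-40,"x":0,"y":0,"roll":0,"hand":50},
    {"z":-40,"x":0,"y":0,"roll":0,"hand":50},
    {"z":-22.5,"x":0,"y":0,"roll":0,"hand":30},
    {"z":0,"x":0,"y":0,"roll":0,"hand":30},
    {"z":0,"x":0,"y":0,"roll":0,"hand":0},
    {"z":0,"x":0,"y":0,"roll":0,"hand":0},
    {"z":0,"x":0,"y":0,"roll":0,"hand":0},
    {"z":0,"x":0,"y":0,"roll":0,"hand":0},
    {"z":0,"x":0,"y":0,"roll":0,"hand":0}
  ],
  "force": 40
}}

```text
time: 11.85
position: [0.5108, 0.3062, 0.1798]
tool_rot: [0.088, 3.138, 0.002]
ft_force: [-0.4, -0.1, 5.2]
grip_width: 0.137
grip_force: 40.0
```

Emit:
{"op": "send_rows", "data": {
  "rows": [
    {"z":0,"x":0,"y":0,"roll":0,"hand":0},
    {"z":0,"x":0,"y":0,"roll":0,"hand":0},
    {"z":0,"x":0,"y":0,"roll":0,"hand":0},
    {"z":0,"x":0,"y":0,"roll":0,"hand":0}
  ],
  "force": 40
}}

```text
time: 12.25
position: [0.5108, 0.3062, 0.1798]
tool_rot: [0.088, 3.138, 0.001]
ft_force: [-0.7, -0.5, 6.6]
grip_width: 0.136
grip_force: 40.0
```

Emit:
{"op": "send_rows", "data": {
  "rows": [
    {"z":5,"x":0,"y":0,"roll":0,"hand":0},
    {"z":10,"x":0,"y":0,"roll":0,"hand":0},
    {"z":20,"x":0,"y":0,"roll":0,"hand":0},
    {"z":30,"x":0,"y":0,"roll":0,"hand":0},
    {"z":30,"x":0,"y":0,"roll":0,"hand":0},
    {"z":0,"x":0,"y":0,"roll":0,"hand":0}
  ],
  "force": 40
}}

```text
time: 12.85
position: [0.5113, 0.3074, 0.2778]
tool_rot: [0.086, 3.134, 0.006]
ft_force: [-0.2, 0.6, -2.1]
grip_width: 0.135
grip_force: 40.0
```

Emit:
{"op": "send_rows", "data": {
  "rows": [
    {"z":0,"x":1,"y":-10,"roll":0,"hand":0},
    {"z":0,"x":2,"y":-20,"roll":0,"hand":0},
    {"z":0,"x":2,"y":-30,"roll":-1,"hand":0},
    {"z":0,"x":3,"y":-35,"roll":-1,"hand":0},
    {"z":0,"x":3,"y":-35,"roll":-1,"hand":0},
    {"z":0,"x":3,"y":-35,"roll":-1,"hand":0},
    {"z":0,"x":3,"y":-35,"roll":-1,"hand":0},
    {"z":0,"x":3,"y":-35,"roll":-1,"hand":0},
    {"z":0,"x":3,"y":-35,"roll":-1,"hand":0},
    {"z":0,"x":3,"y":-35,"roll":-1,"hand":0}
  ],
  "force": 40
}}

```text
time: 13.85
position: [0.5346, -0.0019, 0.2713]
tool_rot: [-0.308, -3.123, 0.001]
ft_force: [0.9, -0.6, -2.1]
grip_width: 0.136
grip_force: 40.0
```

Emit:
{"op": "send_rows", "data": {
  "rows": [
    {"z":0,"x":3,"y":-35,"roll":-0.7,"hand":0},
    {"z":0,"x":3,"y":-35,"roll":0,"hand":0},
    {"z":0,"x":3,"y":-35,"roll":0,"hand":0},
    {"z":0,"x":3,"y":-35,"roll":0,"hand":0},
    {"z":0,"x":2,"y":-30,"roll":0,"hand":0},
    {"z":0,"x":1,"y":-20,"roll":0,"hand":0},
    {"z":0,"x":1,"y":-12,"roll":0,"hand":0},
    {"z":0,"x":0,"y":0,"roll":0,"hand":0},
    {"z":0,"x":0,"y":0,"roll":0,"hand":0},
    {"z":0,"x":0,"y":0,"roll":0,"hand":0}
  ],
  "force": 40
}}

```text
time: 14.85
position: [0.5524, -0.1989, 0.2734]
tool_rot: [0.32, 3.125, 0.001]
ft_force: [-0.0, 0.3, -2.3]
grip_width: 0.134
grip_force: 40.0
```

```bash
python3 - <<'E'
from h import *
from scipy.spatial.transform import Rotation as R
s=get_state(); r=R.from_rotvec(s['tool_rot']).as_matrix(); print(s['time'],s['position'],np.degrees(np.arctan2(r[1,1],r[0,1])),s['ft_force'])
im,c=snap('side','s5');im2,_=snap('scene','s5b')
cv2.imwrite('pics/m5.png',np.hstack([cv2.resize(im[80:240,260:440],(440,391)),cv2.resize(im2[190:340,100:240],(360,391))]))
h=np.array([.517,-.3825,.155]);d=np.array([.206,.979,0]);e=np.array([.979,-.206,0])
print('along',(s['position']-h)@d,'side',(s['position']-h)@e)
E
```

```text
14.85 [ 0.55235545 -0.19894239  0.27336789] 78.30434630259481 [-0.01210546  0.3336893  -2.33520723]
along 0.18698611985325234 side -0.0031998778043652422
```

View pics/m5.png

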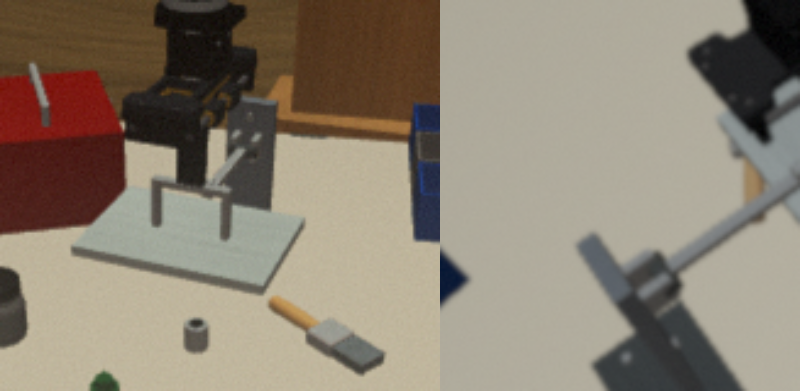

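The side view shows the cover held level with its handle opening just outside the hook's tip, and the scene view agrees. I'll slide it in.

Emit:
{"op": "send_rows", "data": {
  "rows": [
    {"z":0,"x":3,"y":-1,"roll":0,"hand":0},
    {"z":0,"x":-3,"y":-15,"roll":0,"hand":0},
    {"z":0,"x":-3,"y":-15,"roll":0,"hand":0},
    {"z":0,"x":-3,"y":-15,"roll":0,"hand":0},
    {"z":0,"x":-3,"y":-15,"roll":0,"hand":0},
    {"z":0,"x":-3.5,"y":-15,"roll":0,"hand":0},
    {"z":0,"x":-3.5,"y":-14,"roll":0,"hand":0},
    {"z":0,"x":0,"y":0,"roll":0,"hand":0},
    {"z":0,"x":0,"y":0,"roll":0,"hand":0}
  ],
  "force": 40
}}

```text
time: 15.85
position: [0.536, -0.2913, 0.2732]
tool_rot: [0.326, 3.125, 0.002]
ft_force: [0.0, 0.3, -2.5]
grip_width: 0.132
grip_force: 40.0
```

Emit:
{"op": "send_rows", "data": {
  "rows": [
    {"z":-7,"x":0,"y":0,"roll":0,"hand":0},
    {"z":-7,"x":0,"y":0,"roll":0,"hand":0},
    {"z":-5,"x":0,"y":0,"roll":0,"hand":0},
    {"z":-3,"x":0,"y":0,"roll":0,"hand":0},
    {"z":0,"x":0,"y":0,"roll":0,"hand":0},
    {"z":0,"x":0,"y":0,"roll":0,"hand":0}
  ],
  "force": 40
}}

```text
time: 16.45
position: [0.5361, -0.2912, 0.2513]
tool_rot: [0.325, 3.125, 0.0]
ft_force: [0.4, -0.5, -2.6]
grip_width: 0.138
grip_force: 40.0
```

Emit:
{"op": "send_rows", "data": {
  "rows": [
    {"z":-2,"x":0,"y":0,"roll":0,"hand":0},
    {"z":-1.5,"x":0,"y":0,"roll":0,"hand":0},
    {"z":-1,"x":0,"y":0,"roll":0,"hand":0},
    {"z":0,"x":0,"y":0,"roll":0,"hand":0},
    {"z":0,"x":0,"y":0,"roll":0,"hand":0}
  ],
  "force": 40
}}

```text
time: 16.95
position: [0.5361, -0.2913, 0.2468]
tool_rot: [0.325, 3.125, 0.0]
ft_force: [0.5, 0.7, -1.4]
grip_width: 0.136
grip_force: 40.0
```

Emit:
{"op": "send_rows", "data": {
  "rows": [
    {"z":-0.7,"x":0,"y":0,"roll":0,"hand":0},
    {"z":-0.5,"x":0,"y":0,"roll":0,"hand":0},
    {"z":0,"x":0,"y":0,"roll":0,"hand":0},
    {"z":0,"x":0,"y":0,"roll":0,"hand":0}
  ],
  "force": 40
}}

```text
time: 17.35
position: [0.5362, -0.2913, 0.2466]
tool_rot: [0.325, 3.124, -0.001]
ft_force: [-3.6, 1.2, 5.1]
grip_width: 0.138
grip_force: 40.0
```

Emit:
{"op": "send_rows", "data": {
  "rows": [
    {"z":0,"x":0,"y":0,"roll":0,"hand":26},
    {"z":0,"x":0,"y":0,"roll":0,"hand":26},
    {"z":0,"x":0,"y":0,"roll":0,"hand":26},
    {"z":0,"x":0,"y":0,"roll":0,"hand":26},
    {"z":0,"x":0,"y":0,"roll":0,"hand":26},
    {"z":10,"x":0,"y":0,"roll":0,"hand":26},
    {"z":20,"x":0,"y":0,"roll":0,"hand":26},
    {"z":30,"x":0,"y":0,"roll":0,"hand":26},
    {"z":20,"x":0,"y":0,"roll":0,"hand":60},
    {"z":0,"x":0,"y":0,"roll":0,"hand":60}
  ],
  "force": 20
}}

```text
time: 18.35
position: [0.5376, -0.2916, 0.33]
tool_rot: [0.324, 3.118, -0.004]
ft_force: [0.5, 0.2, 0.4]
grip_width: 0.407
grip_force: 0.0
```

```bash
python3 - <<'E'
from h import *
im,c=snap('side','s6');im2,cs=snap('scene','s6b')
cv2.imwrite('pics/m6.png',np.hstack([cv2.resize(im[80:290,220:440],(440,420)),cv2.resize(im2[160:340,180:400],(360,294))[:,:] if 0 else cv2.resize(im2[170:350,150:304],(360,420))]))
g=cv2.cvtColor(im2,cv2.COLOR_BGR2HSV); gm=((g[...,0]>45)&(g[...,0]<85)&(g[...,1]>90)&(g[...,2]>20)).astype(np.uint8)
for n,I,C in(('side',im,c),('scene',im2,cs)):
    g=cv2.cvtColor(I,cv2.COLOR_BGR2HSV); gm=((g[...,0]>45)&(g[...,0]<85)&(g[...,1]>90)&(g[...,2]>20)).astype(np.uint8)
    k,_,st,ce=cv2.connectedComponentsWithStats(gm)
    for i in range(1,k):
        if st[i,4]>15: print(n,np.round(ce[i],1),st[i,4],np.round(onz(C,*ce[i],.012),3))
E
```

```text
side [302.3 234.4] 19 [ 0.627 -0.084  0.012]
side [302.1 239.6] 19 [ 0.623 -0.062  0.012]
side [118.1 275.8] 90 [1.009 0.146 0.012]
side [286.1 278.5] 63 [0.625 0.082 0.012]
side [105.1 290.7] 107 [1.008 0.194 0.012]
side [ 90.8 307. ] 121 [1.008 0.241 0.012]
side [ 74.7 325. ] 144 [1.008 0.289 0.012]
scene [515.5 172.5] 40 [0.909 0.479 0.012]
scene [509.3 182.1] 41 [0.909 0.433 0.012]
scene [503.2 191.9] 46 [0.909 0.388 0.012]
scene [496.7 202.1] 49 [0.909 0.342 0.012]
scene [358.3 214.3] 57 [0.628 0.079 0.012]
scene [323.5 254.1] 71 [ 0.628 -0.076  0.012]
```

View pics/m6.png

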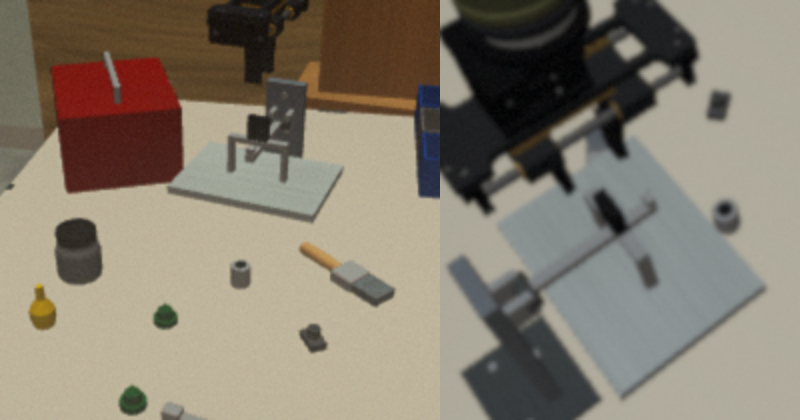

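The side and scene views show the cover hanging level by its bar on the hook, the gripper clear above it. Next is cap B, near (0.627,-0.075).

Emit:
{"op": "send_rows", "data": {
  "rows": [
    {"z":0,"x":10,"y":30,"roll":0,"hand":50},
    {"z":0,"x":17,"y":43,"roll":0,"hand":50},
    {"z":0,"x":17,"y":43,"roll":0,"hand":50},
    {"z":-20,"x":17,"y":40,"roll":0,"hand":50},
    {"z":-30,"x":15,"y":33,"roll":0,"hand":50},
    {"z":-30,"x":13,"y":27,"roll":0,"hand":50},
    {"z":-30,"x":0,"y":0,"roll":0,"hand":50},
    {"z":0,"x":0,"y":0,"roll":0,"hand":50},
    {"z":0,"x":0,"y":0,"roll":0,"hand":50}
  ],
  "force": 20
}}

```text
time: 19.35
position: [0.6244, -0.0761, 0.2148]
tool_rot: [-0.326, -3.122, 0.0]
ft_force: [-0.5, -0.3, 0.3]
grip_width: 0.573
grip_force: 0.0
```

```bash
cat > look.py <<'E'
from h import *
import sys
from scipy.spatial.transform import Rotation as R
def look(f,kind,z):
    s=get_state(); im,c=snap('wrist',f); p=s['position']; r=R.from_rotvec(s['tool_rot']).as_matrix()
    print('t',round(s['time'],2),'tcp',np.round(p,4),'closing',np.degrees(np.arctan2(r[1,1],r[0,1])))
    g=cv2.cvtColor(im,cv2.COLOR_BGR2HSV)
    if kind=='cap': m=(g[...,0]>40)&(g[...,0]<90)&(g[...,1]>80)&(g[...,2]>15)
    else: m=(g[...,1]<60)&(g[...,2]<130)
    m=m.astype(np.uint8); m[255:]=0
    k,_,st,ce=cv2.connectedComponentsWithStats(m)
    for i in range(1,k):
        if st[i,4]>60:
            q=onz(c,*ce[i],z); print(st[i].tolist(),np.round(ce[i],1),np.round(q,4),'shift mm',np.round((q-p)[:2]*1000,1))
if __name__=='__main__': look(sys.argv[1],sys.argv[2],float(sys.argv[3]))
E
python3 look.py w7 cap .010
python3 - <<'E'
from h import *
ca,cb=get_calibration('scene'),get_calibration('side')
for p in ((329,187),(348,203)): print('ext',onz(ca,*p,.006))
for p in ((305,288),(336,297)): print('ext',onz(cb,*p,.006))
for p in ((385,208),(414,227),(372,204)): print('brush',onz(cb,*p,.006))
for p in ((377,251),): print('term',onz(cb,*p,.008))
E
```

```text
t 19.35 tcp [ 0.6244 -0.0761  0.2148] closing 78.0747764103197
[474, 135, 40, 35, 1111] [493.6 151.8] [0.623  0.0804 0.01  ] shift mm [ -1.4 156.5]
[305, 170, 34, 34, 926] [321.7 186.4] [ 0.6226 -0.0732  0.01  ] shift mm [-1.8  2.9]
ext [0.50505916 0.11341081 0.006     ]
ext [0.58180087 0.09833753 0.006     ]
ext [0.5777701 0.0975312 0.006    ]
ext [0.50515078 0.11120438 0.006     ]
brush [ 0.42240673 -0.25734527  0.006     ]
brush [ 0.33928946 -0.1791642   0.006     ]
brush [ 0.46144681 -0.27151693  0.006     ]
term [ 0.42972047 -0.0577104   0.008     ]
```

Emit:
{"op": "send_rows", "data": {
  "rows": [
    {"z":-34,"x":-1.8,"y":2.9,"roll":0,"hand":50},
    {"z":-40,"x":0,"y":0,"roll":0,"hand":50},
    {"z":-35,"x":0,"y":0,"roll":0,"hand":50},
    {"z":-20,"x":0,"y":0,"roll":0,"hand":50},
    {"z":-5,"x":0,"y":0,"roll":0,"hand":50},
    {"z":0,"x":0,"y":0,"roll":0,"hand":10},
    {"z":0,"x":0,"y":0,"roll":0,"hand":10},
    {"z":0,"x":0,"y":0,"roll":0,"hand":10},
    {"z":0,"x":0,"y":0,"roll":0,"hand":10},
    {"z":0,"x":0,"y":0,"roll":0,"hand":10}
  ],
  "force": 15
}}

```text
time: 20.4
position: [0.6238, -0.0724, 0.0826]
tool_rot: [0.325, 3.123, -0.0]
ft_force: [-0.3, -0.7, 3.5]
grip_width: 0.231
grip_force: 15.0
```

Emit:
{"op": "send_rows", "data": {
  "rows": [
    {"z":0,"x":0,"y":0,"roll":0,"hand":10},
    {"z":0,"x":0,"y":0,"roll":0,"hand":10},
    {"z":0,"x":0,"y":0,"roll":0,"hand":10},
    {"z":20,"x":0,"y":0,"roll":0,"hand":10},
    {"z":30,"x":0,"y":0,"roll":0,"hand":10},
    {"z":40,"x":0,"y":0,"roll":0,"hand":10},
    {"z":10,"x":0,"y":0,"roll":0,"hand":10}
  ],
  "force": 15
}}

```text
time: 21.1
position: [0.6253, -0.072, 0.1859]
tool_rot: [0.324, 3.118, 0.0]
ft_force: [0.5, -0.2, 0.6]
grip_width: 0.23
grip_force: 15.0
```

```bash
python3 - <<'E'
from h import *
ca=get_calibration('scene'); cw=get_calibration('wrist')
for p in ((417,127),(463,160),(511,130)): print('box base',np.round(onz(ca,*p,0),3))
for z in (.12,.16,.2): print(z,[np.round(onz(ca,*p,z)[:2],3).tolist() for p in ((419,86),(466,127),(524,97))])
E
```

```text
box base [0.58  0.497 0.   ]
box base [0.764 0.448 0.   ]
box base [0.83  0.665 0.   ]
0.12 [[0.541, 0.533], [0.738, 0.444], [0.82, 0.672]]
0.16 [[0.562, 0.479], [0.748, 0.394], [0.826, 0.61]]
0.2 [[0.583, 0.425], [0.759, 0.345], [0.832, 0.549]]
```

Emit:
{"op": "send_rows", "data": {
  "rows": [
    {"z":0,"x":-6,"y":25,"roll":0,"hand":10},
    {"z":0,"x":-7,"y":45,"roll":0,"hand":10},
    {"z":0,"x":-7,"y":45,"roll":1.5,"hand":10},
    {"z":0,"x":-7,"y":45,"roll":1.5,"hand":10},
    {"z":0,"x":-7,"y":45,"roll":1.5,"hand":10},
    {"z":0,"x":-7,"y":45,"roll":1.5,"hand":10},
    {"z":0,"x":-7,"y":45,"roll":1.5,"hand":10},
    {"z":0,"x":-6,"y":45,"roll":1,"hand":10},
    {"z":0,"x":-4,"y":35,"roll":0,"hand":10},
    {"z":0,"x":0,"y":0,"roll":0,"hand":10}
  ],
  "force": 15
}}

```text
time: 22.1
position: [0.5616, 0.31, 0.1812]
tool_rot: [-0.077, -3.138, -0.008]
ft_force: [-0.3, 0.6, -0.3]
grip_width: 0.227
grip_force: 15.0
```

Emit:
{"op": "send_rows", "data": {
  "rows": [
    {"z":-40,"x":0,"y":0,"roll":0,"hand":10},
    {"z":-35,"x":0,"y":0,"roll":0,"hand":10},
    {"z":-16,"x":0,"y":0,"roll":0,"hand":10},
    {"z":-4,"x":0,"y":0,"roll":0,"hand":10},
    {"z":0,"x":0,"y":0,"roll":0,"hand":10}
  ],
  "force": 15
}}

```text
time: 22.6
position: [0.5655, 0.3025, 0.0868]
tool_rot: [-0.093, -3.14, -0.001]
ft_force: [0.8, -0.2, 0.2]
grip_width: 0.229
grip_force: 15.0
```

Emit:
{"op": "send_rows", "data": {
  "rows": [
    {"z":0,"x":0,"y":0,"roll":0,"hand":45},
    {"z":0,"x":0,"y":0,"roll":0,"hand":45},
    {"z":0,"x":0,"y":0,"roll":0,"hand":45},
    {"z":20,"x":0,"y":0,"roll":0,"hand":45},
    {"z":40,"x":0,"y":0,"roll":0,"hand":50},
    {"z":40,"x":5,"y":-20,"roll":0,"hand":50},
    {"z":10,"x":8,"y":-45,"roll":0,"hand":50},
    {"z":0,"x":12,"y":-45,"roll":0,"hand":50},
    {"z":0,"x":12,"y":-45,"roll":0,"hand":50},
    {"z":0,"x":12,"y":-45,"roll":0,"hand":50}
  ],
  "force": 15
}}

```text
time: 23.6
position: [0.6147, 0.1009, 0.1976]
tool_rot: [0.092, 3.138, -0.0]
ft_force: [0.9, -0.2, 0.4]
grip_width: 0.575
grip_force: 0.0
```

Emit:
{"op": "send_rows", "data": {
  "rows": [
    {"z":0,"x":6,"y":-22,"roll":0,"hand":50},
    {"z":0,"x":0,"y":0,"roll":0,"hand":50},
    {"z":0,"x":0,"y":0,"roll":0,"hand":50}
  ],
  "force": 15
}}

```text
time: 23.9
position: [0.6203, 0.0806, 0.197]
tool_rot: [0.094, 3.14, 0.001]
ft_force: [0.1, 1.0, 0.4]
grip_width: 0.574
grip_force: 0.0
```

```bash
python3 look.py w8 cap .010
```

```text
t 23.9 tcp [0.6203 0.0806 0.197 ] closing 86.55799619922561
[525, 125, 46, 40, 1370] [546.2 144. ] [0.589 0.269 0.01 ] shift mm [-31.3 188.4]
[304, 179, 36, 37, 1027] [321.3 196.8] [0.623  0.0828 0.01  ] shift mm [2.7 2.1]
```

Emit:
{"op": "send_rows", "data": {
  "rows": [
    {"z":-30,"x":2.7,"y":2.1,"roll":0,"hand":50},
    {"z":-40,"x":0,"y":0,"roll":0,"hand":50},
    {"z":-30,"x":0,"y":0,"roll":0,"hand":50},
    {"z":-12,"x":0,"y":0,"roll":0,"hand":50},
    {"z":-3,"x":0,"y":0,"roll":0,"hand":50},
    {"z":0,"x":0,"y":0,"roll":0,"hand":10},
    {"z":0,"x":0,"y":0,"roll":0,"hand":10},
    {"z":0,"x":0,"y":0,"roll":0,"hand":10},
    {"z":0,"x":0,"y":0,"roll":0,"hand":10},
    {"z":0,"x":0,"y":0,"roll":0,"hand":10}
  ],
  "force": 15
}}

```text
time: 24.95
position: [0.6234, 0.0827, 0.0824]
tool_rot: [0.093, 3.139, 0.0]
ft_force: [-0.5, -0.9, 2.2]
grip_width: 0.23
grip_force: 15.0
```

Emit:
{"op": "send_rows", "data": {
  "rows": [
    {"z":0,"x":0,"y":0,"roll":0,"hand":10},
    {"z":0,"x":0,"y":0,"roll":0,"hand":10},
    {"z":0,"x":0,"y":0,"roll":0,"hand":10},
    {"z":20,"x":0,"y":0,"roll":0,"hand":10},
    {"z":30,"x":0,"y":0,"roll":0,"hand":10},
    {"z":40,"x":0,"y":0,"roll":0,"hand":10},
    {"z":30,"x":0,"y":0,"roll":0,"hand":10},
    {"z":0,"x":0,"y":0,"roll":0,"hand":10},
    {"z":0,"x":0,"y":0,"roll":0,"hand":10}
  ],
  "force": 15
}}

```text
time: 25.85
position: [0.623, 0.0826, 0.2017]
tool_rot: [0.093, 3.14, -0.0]
ft_force: [0.1, 0.2, -0.7]
grip_width: 0.23
grip_force: 15.0
```

```bash
python3 look.py w9 cap .014; python3 - <<'E'
import cv2; im=cv2.imread('pics/w9.png'); cv2.imwrite('pics/w9c.png',im)
E
```

```text
t 25.85 tcp [0.623  0.0826 0.2017] closing 86.61290245567524
[520, 121, 45, 40, 1350] [540.8 140.4] [0.5883 0.2662 0.014 ] shift mm [-34.7 183.6]
[294, 223, 49, 32, 1203] [318.8 239.4] [0.6655 0.0801 0.014 ] shift mm [42.5 -2.6]
```

View pics/w9c.png

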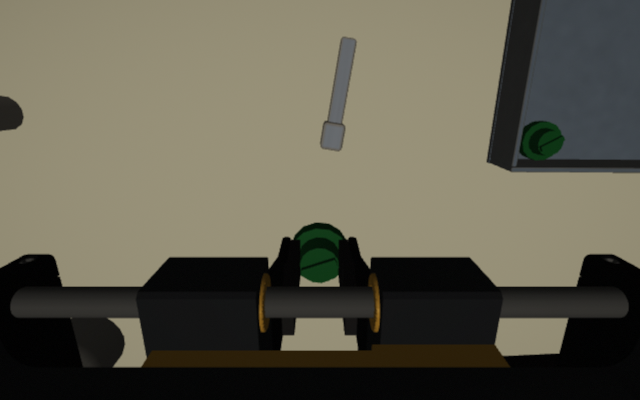

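The wrist view shows cap A held between the fingers. Cap B stands on the tray floor in its near corner, at (541,140).

Emit:
{"op": "send_rows", "data": {
  "rows": [
    {"z":0,"x":-13,"y":18,"roll":0,"hand":10},
    {"z":0,"x":-22,"y":32,"roll":0,"hand":10},
    {"z":0,"x":-25,"y":38,"roll":0,"hand":10},
    {"z":0,"x":-25,"y":38,"roll":0,"hand":10},
    {"z":0,"x":-25,"y":38,"roll":0,"hand":10},
    {"z":0,"x":-25,"y":37,"roll":0,"hand":10},
    {"z":0,"x":-18,"y":25,"roll":0,"hand":10},
    {"z":-20,"x":0,"y":0,"roll":0,"hand":10},
    {"z":-40,"x":0,"y":0,"roll":0,"hand":10},
    {"z":-35,"x":0,"y":0,"roll":0,"hand":10}
  ],
  "force": 15
}}

```text
time: 26.9
position: [0.4678, 0.3092, 0.1043]
tool_rot: [-0.089, -3.139, 0.001]
ft_force: [0.4, -0.4, 0.5]
grip_width: 0.229
grip_force: 15.0
```

Emit:
{"op": "send_rows", "data": {
  "rows": [
    {"z":-15,"x":0,"y":0,"roll":0,"hand":10},
    {"z":-5,"x":0,"y":0,"roll":0,"hand":10},
    {"z":0,"x":0,"y":0,"roll":0,"hand":10},
    {"z":0,"x":0,"y":0,"roll":0,"hand":10}
  ],
  "force": 15
}}

```text
time: 27.3
position: [0.47, 0.3094, 0.0872]
tool_rot: [0.092, 3.139, 0.002]
ft_force: [0.5, -0.7, 0.0]
grip_width: 0.23
grip_force: 15.0
```

Emit:
{"op": "send_rows", "data": {
  "rows": [
    {"z":0,"x":0,"y":0,"roll":0,"hand":45},
    {"z":0,"x":0,"y":0,"roll":0,"hand":45},
    {"z":0,"x":0,"y":0,"roll":0,"hand":45},
    {"z":0,"x":0,"y":0,"roll":0,"hand":45},
    {"z":0,"x":0,"y":0,"roll":0,"hand":45},
    {"z":30,"x":0,"y":0,"roll":0,"hand":45},
    {"z":45,"x":0,"y":0,"roll":0,"hand":45},
    {"z":40,"x":0,"y":-20,"roll":0,"hand":50},
    {"z":0,"x":0,"y":-45,"roll":0,"hand":50},
    {"z":0,"x":0,"y":-45,"roll":0,"hand":50}
  ],
  "force": 20
}}

```text
time: 28.3
position: [0.4703, 0.1988, 0.2031]
tool_rot: [0.088, 3.137, 0.002]
ft_force: [1.1, -0.7, -0.5]
grip_width: 0.565
grip_force: 0.0
```

Emit:
{"op": "send_rows", "data": {
  "rows": [
    {"z":0,"x":0,"y":-45,"roll":-2,"hand":50},
    {"z":0,"x":-5,"y":-45,"roll":-2,"hand":50},
    {"z":0,"x":-5,"y":-45,"roll":-2,"hand":50},
    {"z":0,"x":-5,"y":-45,"roll":-2,"hand":50},
    {"z":0,"x":-10,"y":-45,"roll":0,"hand":50},
    {"z":0,"x":-5,"y":-34,"roll":0,"hand":50},
    {"z":0,"x":0,"y":0,"roll":0,"hand":50},
    {"z":0,"x":0,"y":0,"roll":0,"hand":50}
  ],
  "force": 20
}}

```text
time: 29.1
position: [0.4399, -0.0605, 0.2016]
tool_rot: [0.314, 3.126, 0.001]
ft_force: [0.0, 0.5, 0.7]
grip_width: 0.575
grip_force: 0.0
```

```bash
python3 look.py w10 term .012
```

```text
t 29.1 tcp [ 0.4399 -0.0605  0.2016] closing 78.51734141125
[105, 91, 89, 113, 5778] [149.1 147.4] [ 0.3734 -0.1901  0.012 ] shift mm [ -66.5 -129.6]
[288, 160, 48, 46, 1161] [311.4 182.4] [ 0.4293 -0.0648  0.012 ] shift mm [-10.6  -4.3]
[504, 217, 26, 38, 748] [516.7 235.9] [0.5144 0.1056 0.012 ] shift mm [ 74.6 166.1]
[245, 236, 28, 19, 215] [260.8 246. ] [ 0.4783 -0.1219  0.012 ] shift mm [ 38.5 -61.3]
[366, 236, 27, 19, 256] [377.4 246.3] [ 0.4997 -0.0185  0.012 ] shift mm [59.8 42.1]
```

View pics/w10.png

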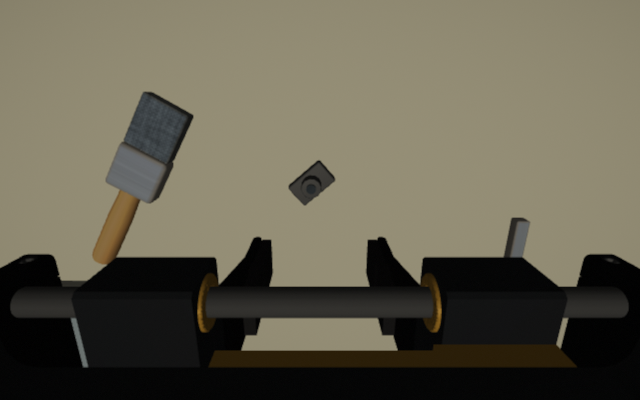

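The wrist view shows the terminal at (311,183), its stud near (311,187), with nothing close to it. The brush is at (150,150).

Emit:
{"op": "send_rows", "data": {
  "rows": [
    {"z":-30,"x":-10.6,"y":-4.3,"roll":0,"hand":50},
    {"z":-40,"x":0,"y":0,"roll":0,"hand":50},
    {"z":-30,"x":0,"y":0,"roll":0,"hand":50},
    {"z":0,"x":0,"y":0,"roll":0,"hand":40},
    {"z":0,"x":0,"y":0,"roll":0,"hand":40}
  ],
  "force": 25
}}

```text
time: 29.65
position: [0.4298, -0.0631, 0.102]
tool_rot: [-0.307, -3.126, -0.002]
ft_force: [0.4, -0.3, -0.0]
grip_width: 0.494
grip_force: 0.0
```

Emit:
{"op": "send_rows", "data": {
  "rows": [
    {"z":-14,"x":0,"y":0,"roll":0,"hand":40},
    {"z":-4,"x":0,"y":0,"roll":0,"hand":40},
    {"z":0,"x":0,"y":0,"roll":0,"hand":5},
    {"z":0,"x":0,"y":0,"roll":0,"hand":5},
    {"z":0,"x":0,"y":0,"roll":0,"hand":5},
    {"z":0,"x":0,"y":0,"roll":0,"hand":5},
    {"z":0,"x":0,"y":0,"roll":0,"hand":5},
    {"z":0,"x":0,"y":0,"roll":0,"hand":5}
  ],
  "force": 25
}}

```text
time: 30.45
position: [0.4298, -0.0647, 0.0841]
tool_rot: [0.311, 3.125, -0.0]
ft_force: [-0.4, 0.9, 5.7]
grip_width: 0.18
grip_force: 25.0
```

Emit:
{"op": "send_rows", "data": {
  "rows": [
    {"z":20,"x":0,"y":0,"roll":0,"hand":5},
    {"z":40,"x":0,"y":0,"roll":0,"hand":5},
    {"z":40,"x":0,"y":20,"roll":0,"hand":5},
    {"z":15,"x":10,"y":35,"roll":2,"hand":5},
    {"z":0,"x":15,"y":45,"roll":2,"hand":5},
    {"z":0,"x":15,"y":45,"roll":2,"hand":5},
    {"z":0,"x":15,"y":45,"roll":2,"hand":5},
    {"z":0,"x":15,"y":45,"roll":0,"hand":5},
    {"z":0,"x":15,"y":45,"roll":0,"hand":5},
    {"z":0,"x":10,"y":45,"roll":0,"hand":5}
  ],
  "force": 25
}}

```text
time: 31.45
position: [0.5252, 0.2615, 0.1977]
tool_rot: [-0.095, -3.139, 0.0]
ft_force: [-0.4, -0.8, 0.6]
grip_width: 0.179
grip_force: 25.0
```

Emit:
{"op": "send_rows", "data": {
  "rows": [
    {"z":0,"x":5,"y":38,"roll":0,"hand":5},
    {"z":0,"x":0,"y":20,"roll":0,"hand":5},
    {"z":-20,"x":0,"y":0,"roll":0,"hand":5},
    {"z":-40,"x":0,"y":0,"roll":0,"hand":5},
    {"z":-35,"x":0,"y":0,"roll":0,"hand":5},
    {"z":-10,"x":0,"y":0,"roll":0,"hand":5},
    {"z":-4,"x":0,"y":0,"roll":0,"hand":5},
    {"z":0,"x":0,"y":0,"roll":0,"hand":5},
    {"z":0,"x":0,"y":0,"roll":0,"hand":5}
  ],
  "force": 25
}}

```text
time: 32.35
position: [0.5304, 0.3192, 0.0914]
tool_rot: [0.093, 3.138, 0.003]
ft_force: [-0.4, 0.1, -0.6]
grip_width: 0.181
grip_force: 25.0
```

Emit:
{"op": "send_rows", "data": {
  "rows": [
    {"z":-2.5,"x":0,"y":0,"roll":0,"hand":5},
    {"z":0,"x":0,"y":0,"roll":0,"hand":5},
    {"z":0,"x":0,"y":0,"roll":0,"hand":40},
    {"z":0,"x":0,"y":0,"roll":0,"hand":40},
    {"z":0,"x":0,"y":0,"roll":0,"hand":40},
    {"z":0,"x":0,"y":0,"roll":0,"hand":40},
    {"z":20,"x":0,"y":0,"roll":0,"hand":40},
    {"z":45,"x":0,"y":0,"roll":0,"hand":50},
    {"z":45,"x":0,"y":0,"roll":0,"hand":50},
    {"z":45,"x":0,"y":-10,"roll":0,"hand":50}
  ],
  "force": 25
}}

```text
time: 33.35
position: [0.5284, 0.3097, 0.2436]
tool_rot: [-0.089, -3.139, -0.002]
ft_force: [2.3, 0.6, -0.2]
grip_width: 0.561
grip_force: 0.0
```

Emit:
{"op": "send_rows", "data": {
  "rows": [
    {"z":30,"x":0,"y":0,"roll":0,"hand":50},
    {"z":30,"x":0,"y":0,"roll":0,"hand":50},
    {"z":0,"x":0,"y":0,"roll":0,"hand":50},
    {"z":0,"x":0,"y":0,"roll":0,"hand":50}
  ]
}}

```text
time: 33.75
position: [0.5294, 0.3085, 0.3024]
tool_rot: [0.093, 3.139, 0.0]
ft_force: [-0.4, 0.2, -0.9]
grip_width: 0.576
grip_force: 0.0
```

```bash
python3 look.py w11 cap .014; python3 - <<'E'
from h import *
a,_=snap('side','s11'); b,_=snap('scene','s11b'); w=cv2.imread('pics/w11.png')
o=np.zeros((600,800,3),np.uint8); o[:300,:400]=cv2.resize(w[0:300,120:520],(400,300)); o[:250,400:]=cv2.resize(a,(400,250)); o[300:,:480]=cv2.resize(b,(480,300)); o[300:,480:]=cv2.resize(a[80:290,220:444],(320,300))
cv2.imwrite('pics/m11.png',o)
E
```

```text
t 33.75 tcp [0.5294 0.3085 0.3024] closing 86.62314131570434
[303, 102, 28, 29, 661] [316.5 116. ] [0.4712 0.3095 0.014 ] shift mm [-58.2   1. ]
[275, 205, 27, 27, 558] [288.2 218.2] [0.5875 0.2687 0.014 ] shift mm [ 58.1 -39.8]
```

View pics/m11.png

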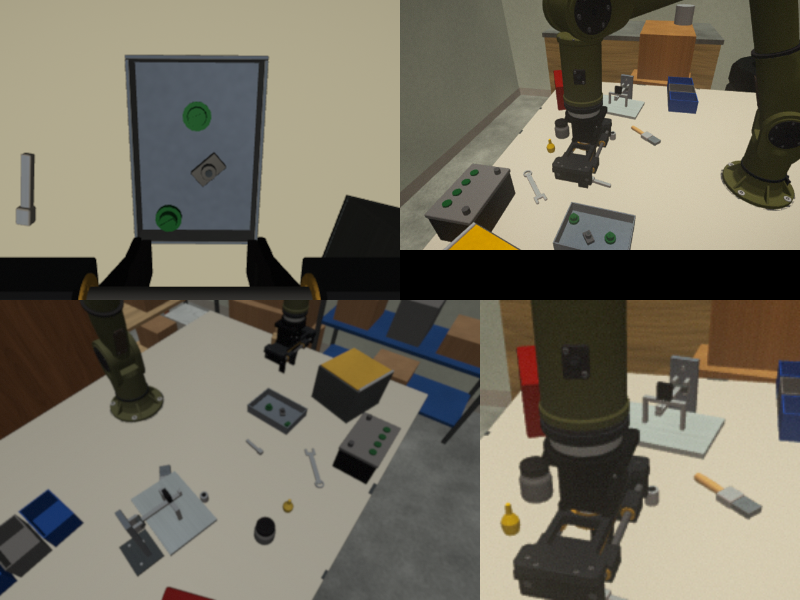

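The wrist view shows both caps and the terminal in the tray. The scene and side views show no parts left on the bench and the cover still hanging. I'll measure the tray's rim for the refit.

```bash
python3 - <<'E'
from h import *
im=cv2.imread('pics/w11.png'); c=get_calibration('wrist')
g=cv2.cvtColor(im,cv2.COLOR_BGR2HSV)
tan=((g[...,0]>15)&(g[...,0]<38)&(g[...,1]>45)&(g[...,2]>80)).astype(np.uint8)
m=1-tan; m[248:]=0
m=cv2.morphologyEx(m,cv2.MORPH_OPEN,np.ones((3,3)))
k,l,st,ce=cv2.connectedComponentsWithStats(m)
i=l[150,320]; print(st[i])
b=(l==i)
L=[];Rr=[]
for v in range(65,230,3):
    xs=np.nonzero(b[v,200:440])[0]+200
    L.append(onz(c,xs.min(),v+.5,.040)[:2]);Rr.append(onz(c,xs.max()+1,v+.5,.040)[:2])
def fit(E):
    E=np.array(E); k=np.polyfit(E[:,0],E[:,1],1); return k,np.std(E[:,1]-np.polyval(k,E[:,0]))
for E in(L,Rr): k,e=fit(E); print('yaw',np.degrees(np.arctan(k[0])),'y@.51',np.polyval(k,.51),e)
T=[];
for u in range(255,380,3):
    ys=np.nonzero(b[:248,u])[0]; T.append(onz(c,u+.5,ys.min(),.040)[[1,0]])
k,e=fit(T); print('far edge x',np.polyval(k,.306),'slope deg',np.degrees(np.arctan(k[0])),e)
Bt=[]
for u in range(290,350,3):
    ys=np.nonzero(b[:248,u])[0]; Bt.append(onz(c,u+.5,ys.max()+1,.040)[[1,0]])
k,e=fit(Bt); print('near edge x',np.polyval(k,.306),e)
E
```

```text
[  244    54   145   194 25628]
yaw -3.636554736292813 y@.51 0.23652594659535175 0.0003012719976810035
yaw -3.6628916368123527 y@.51 0.3758346073928241 0.0003043576646574311
far edge x 0.41090512133744816 slope deg 3.3879315681107913 0.0001305389573734324
near edge x 0.609936342049216 0.00034479246214105217
```

Emit:
{"op": "send_rows", "data": {
  "rows": [
    {"z":20,"x":0,"y":-30,"roll":0,"hand":50},
    {"z":18,"x":1,"y":-45,"roll":-1,"hand":50},
    {"z":0,"x":1,"y":-48,"roll":-1,"hand":50},
    {"z":0,"x":1,"y":-48,"roll":-1,"hand":50},
    {"z":0,"x":1,"y":-48,"roll":-1,"hand":50},
    {"z":0,"x":1,"y":-48,"roll":-1,"hand":50},
    {"z":0,"x":1,"y":-48,"roll":-1,"hand":50},
    {"z":0,"x":1,"y":-48,"roll":-1,"hand":50},
    {"z":0,"x":0,"y":-48,"roll":-1,"hand":50},
    {"z":0,"x":0,"y":-48,"roll":-0.5,"hand":50}
  ],
  "force": 40
}}

```text
time: 34.9
position: [0.5356, -0.1525, 0.3389]
tool_rot: [-0.326, -3.123, -0.001]
ft_force: [-0.1, 0.2, 0.8]
grip_width: 0.575
grip_force: 0.0
```

Emit:
{"op": "send_rows", "data": {
  "rows": [
    {"z":0,"x":0,"y":-48,"roll":0,"hand":50},
    {"z":0,"x":0,"y":-45,"roll":0,"hand":50},
    {"z":0,"x":0,"y":-30,"roll":0,"hand":50},
    {"z":0,"x":0,"y":-17,"roll":0,"hand":50},
    {"z":0,"x":0,"y":0,"roll":0,"hand":50},
    {"z":0,"x":0,"y":0,"roll":0,"hand":50},
    {"z":0,"x":0,"y":0,"roll":0,"hand":50}
  ]
}}

```text
time: 35.6
position: [0.5371, -0.2876, 0.3403]
tool_rot: [0.319, 3.125, 0.002]
ft_force: [1.2, 0.6, 0.6]
grip_width: 0.572
grip_force: 0.0
```

```bash
python3 - <<'E'
from h import *
from scipy.spatial.transform import Rotation as R
s=get_state(); p=s['position']; r=R.from_rotvec(s['tool_rot']).as_matrix(); print(s['time'],p,np.degrees(np.arctan2(r[1,1],r[0,1])))
im,c=snap('wrist','w12')
m=(im.max(2)<50).astype(np.uint8); m[245:]=0
k,l,st,ce=cv2.connectedComponentsWithStats(m)
for i in range(1,k):
    if st[i,4]>150: print(st[i].tolist(),np.round(ce[i],1))
print('expected grip top',proj(c,(.5362,-.2913,.202)))
cv2.imwrite('pics/w12c.png',im[0:300])
E
```

```text
35.6 [ 0.53713956 -0.28762919  0.34026734] 78.3476285560017
[619, 68, 21, 69, 328] [630.  107.4]
[129, 116, 231, 129, 6602] [203.2 180.9]
expected grip top [313.46295577 213.04556   ]
```

```bash
python3 - <<'E'
from h import *
im=cv2.imread('pics/w12.png'); c=get_calibration('wrist')
w=im[180:246,290:345].max(2)
for v in range(180,246,5): print(v,' '.join('%3d'%x for x in im[v,292:340:2].max(1)))
E
```

```text
180 141 143 142 141 141 137 139 134 124 120 122 123 127 123 119 134 140 143 139 136 135 136 136 136
185 112 112 113 111 112 109 110  74   4   5   5   3   4   5   5  78 112 113 109 108 107 109 109 108
190 122 122 122 122 123 123 123  58   5   4   5   4   5   4   5  88 125 124 123 125 125 124 124 124
195 124 124 124 124 123 124 123  17  21  21  20  19  19  19  19  85 122 122 122 123 122 122 122 121
200 121 122 121 122 121 120 121  27  21  20  20  20  19  19  19  83 121 121 121 121 121 121 121 121
205 142 144 144 144 143 141 141  28  20  19  20  19  19  19  18  98 141 144 139 137 137 139 140 138
210 141 144 145 144 144 141 141  27  19  19  19  20  18  18  18 102 142 143 139 137 137 139 140 138
215 142 144 145 144 144 144 142  27  19  19  19  18  17  17  18 103 142 143 140 137 137 139 142 139
220 141 144 146 144 144 143 142  26  18  18  18  18  18  18  16 102 142 143 139 137 138 140 142 138
225 141 143 146 145 144 144 142  27  18  18  18  17  18  17  17 101 142 143 139 137 139 140 142 139
230 141 144 145 145 144 144 143  36  18  17  17  17  16  16  16 101 142 143 138 137 138 140 142 139
235 141 144 145 145 143 144 143 138 126 121 122 122 126 122 118 142 142 143 138 137 139 140 143 139
240 141 144 145 145 143 144 143 138 127 121 123 124 126 122 118 140 142 143 137 138 139 140 143 139
245 141 144 144 145 143 145 143 139 126 120 122 123 126 122 118 140 142 142 137 138 140 140 143 139
```

Emit:
{"op": "send_rows", "data": {
  "rows": [
    {"z":0,"x":-1,"y":-3.7,"roll":0,"hand":32},
    {"z":-20,"x":0,"y":0,"roll":0,"hand":32},
    {"z":-30,"x":0,"y":0,"roll":0,"hand":32},
    {"z":-25,"x":0,"y":0,"roll":0,"hand":32},
    {"z":-14,"x":0,"y":0,"roll":0,"hand":32},
    {"z":-4.5,"x":0,"y":0,"roll":0,"hand":32},
    {"z":0,"x":0,"y":0,"roll":0,"hand":32},
    {"z":0,"x":0,"y":0,"roll":0,"hand":32}
  ],
  "force": 40
}}

```text
time: 36.45
position: [0.5361, -0.2944, 0.248]
tool_rot: [0.325, 3.123, -0.001]
ft_force: [0.0, -0.4, 0.8]
grip_width: 0.369
grip_force: 0.0
```

Emit:
{"op": "send_rows", "data": {
  "rows": [
    {"z":0,"x":0,"y":0,"roll":0,"hand":0},
    {"z":0,"x":0,"y":0,"roll":0,"hand":0},
    {"z":0,"x":0,"y":0,"roll":0,"hand":0},
    {"z":0,"x":0,"y":0,"roll":0,"hand":0},
    {"z":0,"x":0,"y":0,"roll":0,"hand":0},
    {"z":0,"x":0,"y":0,"roll":0,"hand":0}
  ],
  "force": 40
}}

```text
time: 37.05
position: [0.5357, -0.2939, 0.247]
tool_rot: [0.324, 3.124, 0.0]
ft_force: [0.6, 0.6, 2.9]
grip_width: 0.135
grip_force: 40.0
```

Emit:
{"op": "send_rows", "data": {
  "rows": [
    {"z":6,"x":0,"y":0,"roll":0,"hand":0},
    {"z":10,"x":0,"y":0,"roll":0,"hand":0},
    {"z":10,"x":0,"y":0,"roll":0,"hand":0},
    {"z":0,"x":0,"y":0,"roll":0,"hand":0},
    {"z":0,"x":0,"y":0,"roll":0,"hand":0}
  ],
  "force": 40
}}

```text
time: 37.55
position: [0.5354, -0.2944, 0.273]
tool_rot: [0.325, 3.124, -0.001]
ft_force: [0.7, -0.2, -2.3]
grip_width: 0.136
grip_force: 40.0
```

Emit:
{"op": "send_rows", "data": {
  "rows": [
    {"z":0,"x":3,"y":15,"roll":0,"hand":0},
    {"z":0,"x":3,"y":15,"roll":0,"hand":0},
    {"z":0,"x":3,"y":15,"roll":0,"hand":0},
    {"z":0,"x":3,"y":15,"roll":0,"hand":0},
    {"z":0,"x":3,"y":15,"roll":0,"hand":0},
    {"z":0,"x":3,"y":15,"roll":0,"hand":0},
    {"z":0,"x":3,"y":15,"roll":0,"hand":0},
    {"z":0,"x":0,"y":0,"roll":0,"hand":0}
  ],
  "force": 40
}}

```text
time: 38.35
position: [0.5572, -0.1855, 0.2729]
tool_rot: [0.318, 3.125, 0.002]
ft_force: [-0.0, 0.3, -2.4]
grip_width: 0.132
grip_force: 40.0
```

Emit:
{"op": "send_rows", "data": {
  "rows": [
    {"z":0,"x":-1,"y":12,"roll":0,"hand":0},
    {"z":0,"x":-2,"y":24,"roll":0,"hand":0},
    {"z":0,"x":-3,"y":35,"roll":1,"hand":0},
    {"z":0,"x":-4,"y":35,"roll":1,"hand":0},
    {"z":0,"x":-4,"y":35,"roll":1,"hand":0},
    {"z":0,"x":-4,"y":35,"roll":1,"hand":0},
    {"z":0,"x":-4,"y":35,"roll":1,"hand":0},
    {"z":0,"x":-4,"y":35,"roll":1,"hand":0},
    {"z":0,"x":-4,"y":35,"roll":1,"hand":0},
    {"z":0,"x":-4,"y":35,"roll":1.3,"hand":0}
  ],
  "force": 40
}}

```text
time: 39.35
position: [0.522, 0.1275, 0.2727]
tool_rot: [0.099, 3.139, -0.001]
ft_force: [0.3, 0.3, -1.3]
grip_width: 0.135
grip_force: 40.0
```

Emit:
{"op": "send_rows", "data": {
  "rows": [
    {"z":0,"x":-4,"y":35,"roll":0,"hand":0},
    {"z":0,"x":-4,"y":35,"roll":0,"hand":0},
    {"z":0,"x":-2,"y":35,"roll":0,"hand":0},
    {"z":0,"x":0,"y":35,"roll":0,"hand":0},
    {"z":0,"x":0,"y":24,"roll":0,"hand":0},
    {"z":0,"x":0,"y":12,"roll":0,"hand":0},
    {"z":0,"x":0,"y":0,"roll":0,"hand":0},
    {"z":0,"x":0,"y":0,"roll":0,"hand":0},
    {"z":0,"x":0,"y":0,"roll":0,"hand":0}
  ],
  "force": 40
}}

```text
time: 40.25
position: [0.5132, 0.3006, 0.2724]
tool_rot: [0.103, 3.14, -0.003]
ft_force: [0.7, -0.2, -1.8]
grip_width: 0.133
grip_force: 40.0
```

```bash
python3 - <<'E'
from h import *
from scipy.spatial.transform import Rotation as R
s=get_state(); r=R.from_rotvec(s['tool_rot']).as_matrix(); print(s['time'],s['position'],np.degrees(np.arctan2(r[1,1],r[0,1])))
print((np.array([.5104,.3062])-s['position'][:2])*1000)
E
```

```text
40.25 [0.51317329 0.30057355 0.27243353] 86.25657556140405
[-2.77329354  5.62645366]
```

Correct by (-2.8, +5.6) and lower to just above the rim (seated TCP z ≈ 0.180).

Emit:
{"op": "send_rows", "data": {
  "rows": [
    {"z":0,"x":-2.8,"y":5.6,"roll":0.1,"hand":0},
    {"z":-20,"x":0,"y":0,"roll":0,"hand":0},
    {"z":-25,"x":0,"y":0,"roll":0,"hand":0},
    {"z":-20,"x":0,"y":0,"roll":0,"hand":0},
    {"z":-10,"x":0,"y":0,"roll":0,"hand":0},
    {"z":-3,"x":0,"y":0,"roll":0,"hand":0},
    {"z":0,"x":0,"y":0,"roll":0,"hand":0},
    {"z":0,"x":0,"y":0,"roll":0,"hand":0}
  ],
  "force": 40
}}

```text
time: 41.05
position: [0.5101, 0.3087, 0.1957]
tool_rot: [0.096, 3.139, 0.002]
ft_force: [-0.2, 0.2, -1.6]
grip_width: 0.137
grip_force: 40.0
```

Emit:
{"op": "send_rows", "data": {
  "rows": [
    {"z":0,"x":0,"y":-2.4,"roll":0,"hand":0},
    {"z":0,"x":0,"y":0,"roll":0,"hand":0},
    {"z":-3,"x":0,"y":0,"roll":0,"hand":0},
    {"z":0,"x":0,"y":0,"roll":0,"hand":0}
  ],
  "force": 40
}}

```text
time: 41.45
position: [0.5094, 0.3058, 0.1913]
tool_rot: [-0.095, -3.14, 0.0]
ft_force: [0.5, -0.5, -3.1]
grip_width: 0.133
grip_force: 40.0
```

Emit:
{"op": "send_rows", "data": {
  "rows": [
    {"z":-3,"x":0,"y":0,"roll":0,"hand":0},
    {"z":-3,"x":0,"y":0,"roll":0,"hand":0},
    {"z":-3,"x":0,"y":0,"roll":0,"hand":0},
    {"z":0,"x":0,"y":0,"roll":0,"hand":0},
    {"z":0,"x":0,"y":0,"roll":0,"hand":0}
  ],
  "force": 40
}}

```text
time: 41.95
position: [0.5095, 0.3059, 0.1824]
tool_rot: [-0.095, -3.14, -0.0]
ft_force: [-0.9, -1.0, -1.7]
grip_width: 0.136
grip_force: 40.0
```

Emit:
{"op": "send_rows", "data": {
  "rows": [
    {"z":-1.5,"x":0,"y":0,"roll":0,"hand":0},
    {"z":-1.5,"x":0,"y":0,"roll":0,"hand":0},
    {"z":0,"x":0,"y":0,"roll":0,"hand":0},
    {"z":0,"x":0,"y":0,"roll":0,"hand":0}
  ],
  "force": 40
}}

```text
time: 42.35
position: [0.5097, 0.3062, 0.1801]
tool_rot: [0.095, 3.139, 0.0]
ft_force: [-1.5, -1.1, 2.0]
grip_width: 0.135
grip_force: 40.0
```

Emit:
{"op": "send_rows", "data": {
  "rows": [
    {"z":-1,"x":0,"y":0,"roll":0,"hand":0},
    {"z":0,"x":0,"y":0,"roll":0,"hand":0},
    {"z":0,"x":0,"y":0,"roll":0,"hand":0}
  ],
  "force": 40
}}

```text
time: 42.65
position: [0.5097, 0.3062, 0.1801]
tool_rot: [0.095, 3.139, -0.0]
ft_force: [-2.9, -1.4, 7.7]
grip_width: 0.132
grip_force: 40.0
```

Emit:
{"op": "send_rows", "data": {
  "rows": [
    {"z":0,"x":0,"y":0,"roll":0,"hand":32},
    {"z":0,"x":0,"y":0,"roll":0,"hand":32},
    {"z":0,"x":0,"y":0,"roll":0,"hand":32},
    {"z":0,"x":0,"y":0,"roll":0,"hand":32},
    {"z":10,"x":0,"y":0,"roll":0,"hand":32},
    {"z":30,"x":0,"y":0,"roll":0,"hand":50},
    {"z":45,"x":0,"y":0,"roll":0,"hand":50},
    {"z":45,"x":0,"y":0,"roll":0,"hand":50},
    {"z":0,"x":0,"y":0,"roll":0,"hand":50},
    {"z":0,"x":0,"y":0,"roll":0,"hand":50}
  ],
  "force": 15
}}

```text
time: 43.65
position: [0.5099, 0.3065, 0.3104]
tool_rot: [0.095, 3.137, 0.002]
ft_force: [-0.1, -1.6, -0.1]
grip_width: 0.569
grip_force: 0.0
```

```bash
python3 - <<'E'
from h import *
im,c=snap('wrist','w13')
m=(im.max(2)<40).astype(np.uint8)[150:225,280:360]; ys,xs=np.nonzero(m); print('grip',xs.min()+280,xs.max()+281,ys.min()+150,ys.max()+151)
print('expect',proj(c,(.5104,.3062,.135)), 'half len px',proj(c,(.5254,.3053,.135)))
g=cv2.cvtColor(im,cv2.COLOR_BGR2HSV)
b=~((g[...,0]>15)&(g[...,0]<38)&(g[...,1]>45)&(g[...,2]>80))
L=[];Rr=[]
for v in range(70,225,3):
    xs=np.nonzero(b[v,200:440])[0]+200; L.append(onz(c,xs.min(),v+.5,.042)[:2]);Rr.append(onz(c,xs.max()+1,v+.5,.042)[:2])
for E in(L,Rr): E=np.array(E);k=np.polyfit(E[:,0],E[:,1],1);print('yaw',np.degrees(np.arctan(k[0])),'y@.51',np.polyval(k,.51),np.std(E[:,1]-np.polyval(k,E[:,0])))
u=320; ys=np.nonzero(b[:150,u])[0]; print('far',onz(c,u,ys.min(),.043))
E
```

```text
grip 312 326 171 214
expect [318.25466706 197.98996445] half len px [318.26531704 215.17023626]
yaw -3.455090258434676 y@.51 0.22880910224906856 0.0003055985959264639
yaw -3.3654738491350558 y@.51 0.38500589994444206 0.00030800791832069554
far [0.40330533 0.31446887 0.043     ]
```

The cover is seated: measured width 0.156 m, centre (0.510,0.307), yaw -3.4°. Next is folding the hook.

Emit:
{"op": "send_rows", "data": {
  "rows": [
    {"z":0,"x":2,"y":-30,"roll":-8.2,"hand":50},
    {"z":0,"x":2,"y":-45,"roll":-8.2,"hand":50},
    {"z":0,"x":2,"y":-45,"roll":-8.2,"hand":50},
    {"z":0,"x":2,"y":-45,"roll":-8.2,"hand":50},
    {"z":0,"x":2,"y":-45,"roll":-8.2,"hand":50},
    {"z":0,"x":2,"y":-45,"roll":-8.2,"hand":50},
    {"z":0,"x":2,"y":-45,"roll":-8.2,"hand":50},
    {"z":0,"x":2,"y":-45,"roll":-8.2,"hand":50},
    {"z":0,"x":2,"y":-45,"roll":-8.2,"hand":50},
    {"z":0,"x":2,"y":-45,"roll":-8.2,"hand":50}
  ]
}}

```text
time: 44.7
position: [0.5285, -0.131, 0.307]
tool_rot: [-2.138, -2.299, 0.002]
ft_force: [1.2, 0.4, -0.7]
grip_width: 0.579
grip_force: 0.0
```

Emit:
{"op": "send_rows", "data": {
  "rows": [
    {"z":0,"x":2,"y":-45,"roll":-8.2,"hand":50},
    {"z":0,"x":2,"y":-45,"roll":-8.2,"hand":40},
    {"z":0,"x":2,"y":-45,"roll":0,"hand":40},
    {"z":0,"x":2,"y":-21,"roll":0,"hand":40},
    {"z":0,"x":0,"y":0,"roll":0,"hand":40},
    {"z":0,"x":0,"y":0,"roll":0,"hand":40},
    {"z":0,"x":0,"y":0,"roll":0,"hand":40}
  ]
}}

```text
time: 45.4
position: [0.538, -0.2825, 0.3082]
tool_rot: [-2.435, -1.983, -0.001]
ft_force: [-0.1, -0.5, -0.4]
grip_width: 0.464
grip_force: 0.0
```

```bash
python3 - <<'E'
from h import *
from scipy.spatial.transform import Rotation as R
s=get_state(); p=s['position']; r=R.from_rotvec(s['tool_rot']).as_matrix(); print(s['time'],p,np.degrees(np.arctan2(r[1,1],r[0,1])))
im,c=snap('wrist','w14')
for n,a,z in (('lip',.126,.171),('seat',.095,.16)): print(n,proj(c,(.517+.206*a,-.3825+.979*a,z)))
for v in range(150,250,8): print(v,' '.join('%3d'%x for x in im[v,280:360:3].max(1)))
d=(np.array([.5376,-.2846])-p[:2])*1000; print('shift',d)
E
```

```text
45.4 [ 0.53804164 -0.28246167  0.30819848] -11.68187679522616
lip [319.53118435 181.35289423]
seat [319.3176399  217.85215162]
150 157 157 157 158 157 157 157 157 157 157 157 157 157 157 157 158 158 157 157 157 157 158 157 157 157 157 157
158 158 157 158 157 158 158 157 157 158 157 158 157 158 157 157 158 158 157 157 157 158 157 158 157 157 157 157
166 157 157 157 158 157 157 157 158 158 157 150 118 118 118 118 123 157 157 157 158 157 157 158 158 158 158 157
174 157 157 158 158 157 158 157 157 157 158 112 117 116 116 116 117 157 158 157 157 158 157 157 157 157 157 158
182 158 158 158 157 157 157 157 157 157 157 134 113 114 113 114 115 157 157 158 157 157 158 158 157 157 157 158
190 158 157 157 157 158 157 157 157 157 157 129 114 115 112 111 109 157 157 157 157 158 157 157 158 158 158 158
198 158 158 158 157 158 158 158 157 158 157 138 114 114 113 111 109 157 158 157 158 157 157 158 157 157 158 158
206 158 158 158 158 158 158 158 157 157 158 137 113 114 113 110 107 157 158 158 157 158 157 158 157 158 157 158
214 157 158 157 157 158 158 157 158 158 157 133 113 113 113 111 106 158 157 158 158 157 158 157 158 157 157 158
222 157 158 157 157 157 157 158 157 157 157 128 114 113 113 110 106 157 157 158 157 158 157 158 157 157 157 157
230 157 158 158 158 158 158 158 157 157 157 127 113 113 113 110 106 157 158 158 158 158 157 158 158 157 157 158
238 157 158 158 158 158 158 158 157 158 158 139 112 114 113 110 112 158 157 157 158 157 157 157 158 157 157 157
246  13  47  47  45  46  46  46  46  46  47  41 112 113 113 110 110  46  46  45  45  46  45  46  46  46  46  10
shift [-0.44164168 -2.13832668]
```

Emit:
{"op": "send_rows", "data": {
  "rows": [
    {"z":-20,"x":-0.5,"y":-2,"roll":0,"hand":36},
    {"z":-35,"x":0,"y":0,"roll":0,"hand":36},
    {"z":-30,"x":0,"y":0,"roll":0,"hand":36},
    {"z":-17,"x":0,"y":0,"roll":0,"hand":36},
    {"z":0,"x":0,"y":0,"roll":0,"hand":0},
    {"z":0,"x":0,"y":0,"roll":0,"hand":0},
    {"z":0,"x":0,"y":0,"roll":0,"hand":0},
    {"z":0,"x":0,"y":0,"roll":0,"hand":0},
    {"z":0,"x":0,"y":0,"roll":0,"hand":0},
    {"z":0,"x":0,"y":0,"roll":0,"hand":0}
  ],
  "force": 15
}}

```text
time: 46.45
position: [0.5368, -0.2868, 0.2082]
tool_rot: [2.439, 1.98, -0.001]
ft_force: [-4.1, 1.8, 5.7]
grip_width: 0.136
grip_force: 15.0
```

Emit:
{"op": "send_rows", "data": {
  "rows": [
    {"z":15.3,"x":-0.2,"y":-1.2,"roll":0,"hand":0},
    {"z":15.0,"x":-0.7,"y":-3.5,"roll":0,"hand":0},
    {"z":14.2,"x":-1.2,"y":-5.8,"roll":0,"hand":0},
    {"z":13.1,"x":-1.6,"y":-7.8,"roll":0,"hand":0},
    {"z":11.7,"x":-2.1,"y":-9.8,"roll":0,"hand":0},
    {"z":10,"x":-2.4,"y":-11.5,"roll":0,"hand":0},
    {"z":8,"x":-2.7,"y":-12.8,"roll":0,"hand":0},
    {"z":5.9,"x":-2.9,"y":-13.9,"roll":0,"hand":0},
    {"z":3.6,"x":-3.1,"y":-14.7,"roll":0,"hand":0},
    {"z":0,"x":0,"y":0,"roll":0,"hand":0}
  ],
  "force": 15
}}

```text
time: 47.45
position: [0.519, -0.3717, 0.3042]
tool_rot: [2.442, 1.974, -0.002]
ft_force: [-4.6, -1.1, 0.6]
grip_width: 0.135
grip_force: 15.0
```

Emit:
{"op": "send_rows", "data": {
  "rows": [
    {"z":1.2,"x":-2,"y":-9,"roll":0,"hand":0},
    {"z":0,"x":-1.2,"y":-5,"roll":0,"hand":0},
    {"z":0,"x":0,"y":0,"roll":0,"hand":0},
    {"z":0,"x":0,"y":0,"roll":0,"hand":0}
  ],
  "force": 15
}}

```text
time: 47.85
position: [0.5169, -0.3822, 0.3048]
tool_rot: [2.439, 1.98, -0.001]
ft_force: [-4.3, 2.5, 1.1]
grip_width: 0.131
grip_force: 15.0
```

Emit:
{"op": "send_rows", "data": {
  "rows": [
    {"z":0,"x":-0.6,"y":-3,"roll":0,"hand":0},
    {"z":0,"x":0,"y":0,"roll":0,"hand":0},
    {"z":0,"x":0,"y":0,"roll":0,"hand":0}
  ],
  "force": 15
}}

```text
time: 48.15
position: [0.5165, -0.3844, 0.3048]
tool_rot: [-2.438, -1.98, -0.0]
ft_force: [-4.1, 3.4, 0.9]
grip_width: 0.134
grip_force: 15.0
```

Emit:
{"op": "send_rows", "data": {
  "rows": [
    {"z":0,"x":-0.4,"y":-2,"roll":0,"hand":0},
    {"z":0,"x":0,"y":0,"roll":0,"hand":0},
    {"z":0,"x":0,"y":0,"roll":0,"hand":0}
  ],
  "force": 15
}}

```text
time: 48.45
position: [0.5161, -0.3861, 0.3048]
tool_rot: [-2.438, -1.98, -0.001]
ft_force: [-4.7, 3.5, 0.9]
grip_width: 0.131
grip_force: 15.0
```

Emit:
{"op": "send_rows", "data": {
  "rows": [
    {"z":0,"x":-0.6,"y":-3,"roll":0,"hand":0},
    {"z":0,"x":0,"y":0,"roll":0,"hand":0},
    {"z":0,"x":0,"y":0,"roll":0,"hand":0}
  ],
  "force": 15
}}

```text
time: 48.75
position: [0.5155, -0.3893, 0.3047]
tool_rot: [-2.438, -1.98, -0.0]
ft_force: [-3.6, 3.5, 0.7]
grip_width: 0.133
grip_force: 15.0
```

Emit:
{"op": "send_rows", "data": {
  "rows": [
    {"z":0,"x":0,"y":0,"roll":0,"hand":44},
    {"z":0,"x":0,"y":0,"roll":0,"hand":44},
    {"z":0,"x":0,"y":0,"roll":0,"hand":44},
    {"z":0,"x":0,"y":0,"roll":0,"hand":60},
    {"z":20,"x":0,"y":0,"roll":0,"hand":60},
    {"z":40,"x":0,"y":0,"roll":0,"hand":80},
    {"z":35,"x":3,"y":14,"roll":0,"hand":80},
    {"z":0,"x":0,"y":0,"roll":0,"hand":80},
    {"z":0,"x":0,"y":0,"roll":0,"hand":80},
    {"z":0,"x":0,"y":0,"roll":0,"hand":80}
  ]
}}

```text
time: 49.75
position: [0.5179, -0.3764, 0.3983]
tool_rot: [-2.439, -1.978, 0.001]
ft_force: [-0.1, 0.6, 0.2]
grip_width: 0.895
grip_force: 0.0
```

```bash
python3 - <<'E'
from h import *
s=get_state(); print(s['time'],s['position'])
im,c=snap('wrist','w15'); a,_=snap('side','s15'); b,cs=snap('scene','s15b')
h=np.array([.517,-.3825,.155]); d=np.array([.206,.979,0]); z=np.array([0,0,1.])
for th in (0,.05,.1): print(th,'tip outer edge',proj(c,h+130*.001*(np.sin(th)*d+np.cos(th)*z)+.005*(np.cos(th)*d-np.sin(th)*z)),'lip inner edge',proj(c,h+.130*(np.sin(th)*d+np.cos(th)*z)-.016*(np.cos(th)*d-np.sin(th)*z)))
u=int(proj(c,h+.13*z)[0]); print('u',u); print([(v,int(im[v,u-2:u+3].max(1).mean())) for v in range(170,285,3)])
o=np.zeros((600,800,3),np.uint8)
o[:300,:400]=cv2.resize(im[150:300,220:420],(400,300)); o[:300,400:]=cv2.resize(a[80:200,300:460],(400,300)); o[300:,:480]=cv2.resize(b,(480,300)); o[300:,480:]=cv2.resize(b[240:370,120:258],(320,300)); cv2.imwrite('pics/m15.png',o)
E
```

```text
49.75 [ 0.51794124 -0.37639599  0.39831824]
0 tip outer edge [320.06962052 227.66625694] lip inner edge [320.02682463 257.01346765]
0.05 tip outer edge [320.08206986 218.03207991] lip inner edge [320.04165448 248.49968738]
0.1 tip outer edge [320.09361153 208.14159861] lip inner edge [320.05591687 239.55139591]
u 320
[(170, 47), (173, 27), (176, 33), (179, 44), (182, 44), (185, 44), (188, 44), (191, 45), (194, 44), (197, 44), (200, 44), (203, 44), (206, 44), (209, 44), (212, 44), (215, 44), (218, 79), (221, 115), (224, 113), (227, 112), (230, 114), (233, 96), (236, 116), (239, 117), (242, 117), (245, 115), (248, 147), (251, 161), (254, 161), (257, 160), (260, 161), (263, 161), (266, 161), (269, 160), (272, 161), (275, 160), (278, 161), (281, 160), (284, 161)]
```

View pics/m15.png

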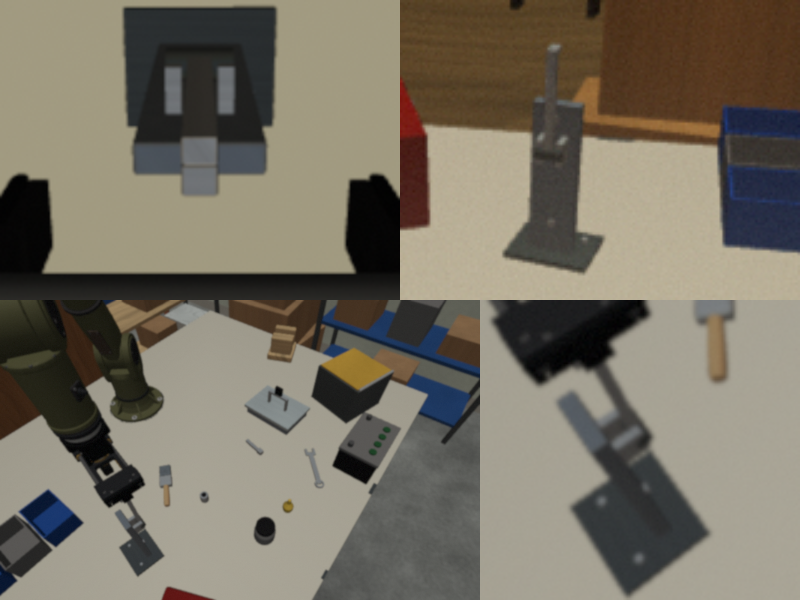

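The wrist crop shows the arm's end with its outer edge at full-image v≈218, which suggests about 0.05 rad still unfolded. The cover is on the tray and the bench is otherwise unchanged. I'll push the arm home with shut fingers.

Emit:
{"op": "send_rows", "data": {
  "rows": [
    {"z":0,"x":4,"y":17,"roll":0,"hand":0},
    {"z":0,"x":3,"y":16,"roll":0,"hand":0},
    {"z":0,"x":0,"y":0,"roll":0,"hand":0},
    {"z":0,"x":0,"y":0,"roll":0,"hand":0},
    {"z":-20,"x":0,"y":0,"roll":0,"hand":0},
    {"z":-25,"x":0,"y":0,"roll":0,"hand":0},
    {"z":-25,"x":0,"y":0,"roll":0,"hand":0},
    {"z":-13,"x":0,"y":0,"roll":0,"hand":0},
    {"z":0,"x":0,"y":0,"roll":0,"hand":0},
    {"z":0,"x":0,"y":0,"roll":0,"hand":0}
  ],
  "force": 15
}}

```text
time: 50.9
position: [0.5255, -0.3435, 0.3174]
tool_rot: [2.439, 1.979, 0.0]
ft_force: [1.0, 1.1, 0.1]
grip_width: 0.095
grip_force: 0.0
```

Emit:
{"op": "send_rows", "data": {
  "rows": [
    {"z":0,"x":0,"y":0,"roll":0,"hand":0},
    {"z":0,"x":0,"y":0,"roll":0,"hand":0},
    {"z":0,"x":0,"y":0,"roll":0,"hand":0},
    {"z":0,"x":0,"y":0,"roll":0,"hand":0},
    {"z":0,"x":-1,"y":-5,"roll":0,"hand":0},
    {"z":0,"x":-1,"y":-5,"roll":0,"hand":0},
    {"z":0,"x":0,"y":0,"roll":0,"hand":0},
    {"z":0,"x":0,"y":0,"roll":0,"hand":0}
  ]
}}

```text
time: 51.7
position: [0.5232, -0.3534, 0.3164]
tool_rot: [-2.44, -1.979, -0.0]
ft_force: [-0.2, 0.4, -0.2]
grip_width: 0.008
grip_force: 0.0
```

Emit:
{"op": "send_rows", "data": {
  "rows": [
    {"z":0,"x":-0.8,"y":-4,"roll":0,"hand":0},
    {"z":0,"x":-0.8,"y":-4,"roll":0,"hand":0},
    {"z":0,"x":0,"y":0,"roll":0,"hand":0},
    {"z":0,"x":0,"y":0,"roll":0,"hand":0}
  ]
}}

```text
time: 52.1
position: [0.5217, -0.3612, 0.3165]
tool_rot: [2.44, 1.979, -0.0]
ft_force: [-0.2, 0.4, 0.8]
grip_width: 0.003
grip_force: 0.0
```

Emit:
{"op": "send_rows", "data": {
  "rows": [
    {"z":0,"x":-0.6,"y":-3,"roll":0,"hand":0},
    {"z":0,"x":0,"y":0,"roll":0,"hand":0},
    {"z":0,"x":0,"y":0,"roll":0,"hand":0}
  ]
}}

```text
time: 52.4
position: [0.5211, -0.3642, 0.3166]
tool_rot: [2.439, 1.979, -0.0]
ft_force: [-0.8, -0.2, -0.3]
grip_width: 0.003
grip_force: 0.0
```

Emit:
{"op": "send_rows", "data": {
  "rows": [
    {"z":0,"x":-0.4,"y":-2,"roll":0,"hand":0},
    {"z":0,"x":0,"y":0,"roll":0,"hand":0},
    {"z":0,"x":0,"y":0,"roll":0,"hand":0}
  ]
}}

```text
time: 52.7
position: [0.5211, -0.3646, 0.3166]
tool_rot: [-2.437, -1.98, -0.002]
ft_force: [0.1, 5.1, 1.4]
grip_width: 0.009
grip_force: 2.5
```

Emit:
{"op": "send_rows", "data": {
  "rows": [
    {"z":0,"x":-0.4,"y":-2,"roll":0,"hand":0},
    {"z":0,"x":0,"y":0,"roll":0,"hand":0},
    {"z":0,"x":0,"y":0,"roll":0,"hand":0}
  ]
}}

```text
time: 53.0
position: [0.5211, -0.365, 0.3166]
tool_rot: [-2.434, -1.981, -0.004]
ft_force: [-0.1, 8.1, 2.3]
grip_width: 0.008
grip_force: 4.1
```

Emit:
{"op": "send_rows", "data": {
  "rows": [
    {"z":0,"x":2,"y":10,"roll":0,"hand":0},
    {"z":0,"x":4,"y":20,"roll":0,"hand":0},
    {"z":20,"x":4,"y":20,"roll":0,"hand":0},
    {"z":40,"x":0,"y":20,"roll":0,"hand":0},
    {"z":40,"x":0,"y":20,"roll":0,"hand":0},
    {"z":0,"x":0,"y":0,"roll":0,"hand":0},
    {"z":0,"x":0,"y":0,"roll":0,"hand":0},
    {"z":0,"x":0,"y":0,"roll":0,"hand":0}
  ]
}}

```text
time: 53.8
position: [0.5299, -0.2783, 0.4154]
tool_rot: [-2.439, -1.979, 0.002]
ft_force: [0.1, -0.1, -0.2]
grip_width: 0.003
grip_force: 0.0
```

```bash
python3 - <<'E'
from h import *
b,cs=snap('scene','s16b'); a,ca=snap('side','s16')
b0=cv2.imread('pics/scene0.png')
# bystander check: pixel difference in windows
for n,(u,v),h in (('ext',(340,195),18),('float',(384,272),14),('socket',(272,262),12),('wrench',(419,222),28),('jar',(353,305),20),('cover',(370,140),45)):
    s=np.s_[v-h:v+h,u-h:u+h]; print(n,round(float(cv2.absdiff(b[s],b0[s]).mean()),2))
a0=cv2.imread('pics/side0.png'); s=np.s_[195:235,365:420]; print('brush',round(float(cv2.absdiff(a[s],a0[s]).mean()),2))
g=cv2.cvtColor(b,cv2.COLOR_BGR2HSV); gm=((g[...,0]>45)&(g[...,0]<85)&(g[...,1]>90)&(g[...,2]>20)).astype(np.uint8)
k,_,st,ce=cv2.connectedComponentsWithStats(gm); print([np.round(ce[i]).tolist() for i in range(1,k) if st[i,4]>15])
s=get_state(); print(s['time'],s['position'],s['ft_force'])
E
```

```text
ext 9.92
float 8.34
socket 8.32
wrench 8.85
jar 6.0
cover 8.5
brush 2.78
[[516.0, 172.0], [509.0, 182.0], [503.0, 192.0], [497.0, 202.0]]
53.9 [ 0.52975088 -0.27865407  0.41485477] [ 0.31269221 -0.73454812 -0.21146497]
```

```bash
python3 -c "
from bench import close_job; print(close_job())"
```

```text
the job is handed in; nothing more can be done
None
```

I've handed the job in: both caps and the terminal are in the tray, the cover is back on it fully seated, and the emptied hook is folded against its stop, with nothing else on the bench deliberately touched; it took about 54 s of robot time.

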